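# Set up and take the toy photograph

## Task

Slide the dark slab with the green dinosaur standing on it under the light bar until it lies wholly and squarely on the blue mat, then slide the grey check tile wholly and squarely into the white-framed square beside it. Next turn the black focus knob until the white pointer lines up with the red mark, and then press the red shutter button all the way down and let go. Keep the slab and the tile on the table top rather than lifting them, keep the dinosaur standing, and leave the other toys alone.

Things in the scene. Friction and masses are not known exactly. Their poses are not given: they have to be found in the camera images.
- slab: dark wooden display slab lying flat, 120 (its x) x 56 (its y) x 22 mm thick, 200 g or so; origin at the centre of its underside. It starts on the table between the robot and the light bar, its x axis roughly away from the robot. The -x end (40 mm long, nearest the robot) is bare and can be gripped across the 56 mm width
- dino: green toy dinosaur standing loose on the slab about 20 mm to the +x side of its centre, 95 mm long (from 42 mm behind to 54 mm ahead of its origin), 38 mm wide, 77 mm tall, feet within 22 mm of its origin lengthwise; origin between its feet on their soles
- tile: grey check tile, 46 x 46 x 14 mm, its top half white, half black; origin at the centre of its underside. It lies to the robot's right of the slab; a wooden tile of the same size lies about 120 mm beside it, and which is left and which is right varies
- mat (a point): centre of the blue mat (fixed, thin, level with the table top), 140 mm along its x (away from the robot) by 80 mm along its y. A light bar and a clear shade roof it over from x = -40 to +75 mm; two 18 mm posts stand at x = +15, y = +118 and -118 mm. An upright gripper on the slab's -x end would hit the bar: lean the tool back some 25 to 45 degrees, fingers pointing away from the robot
- bar (a point): middle of the lower edge, on the robot's side, of the black light bar: 150 mm above the table, on the mat's x axis 40 mm before its centre. The bar is 40 mm deep in x, 250 mm along y, 30 mm tall; behind it a clear shade at 161 mm height reaches 115 mm further in x than this point
- square (a point): centre of the white-framed black square marked on the table top (level with it, 59 mm inside the frame, 69 mm over all), square with the mat, 205 mm to the mat's -y side and 60 mm nearer the robot than the mat's centre; open above
- focus_grip (a point): on the axis of the focus knob, at the height to grip; the knob's upright black grip bar is 42 mm long, 14 mm thick and 32 mm tall, its top 7 mm above this point, along this point's x axis. A 44 mm disc under the bar has its top 23 mm below this point. It turns about the vertical with light friction (0.03 N m) and stays where it is left
- focus (a joint): focus knob angle (rad), 0 at the start, grows clockwise seen from above, up to 3.2. Each radian moves the white pointer 20 mm along the scale, towards the controller's -y side
- pointer_tip (a point): tip of the white pointer on top of the grey controller box (140 x 220 x 45 mm tall); driven by the knob only
- mark_tip (a point): tip of the red mark on the same scale, facing the pointer; it does not move. The tips meet when aligned
- shutter_top (a point): centre of the top of the red shutter button, 28 mm across, 63 mm above the table, on the controller 120 mm to the -y side of the knob; it goes straight down 6 mm against a spring (about 5 N fully down)
- wood_tile: brown wooden tile, 46 x 46 x 14 mm, yellow dot on top; not needed, leave alone; origin at the centre of its underside
- cup: stainless steel toy cup, 66 mm across, 65 mm tall; leave alone; origin at the centre of its underside
- clown: wooden clown stacker, 64 mm across, 99 mm tall; leave alone; origin at the centre of its underside
- cube: clear acrylic cube, 50 mm; leave alone; origin at the centre of its underside
- car: small red wooden car, 80 mm long; leave alone; origin at the centre of its underside
- spinning_top: orange spinning top standing on its flat side, 66 mm across, 45 mm tall; leave alone; origin at the centre of its underside
- shutter (a joint): travel of the shutter button (m), 0 up, 0.006 fully down
There are look-alikes about, which are no part of the job. What is meant by the dino is not brown, pink or purple, and is the larger of those in its own colour.

How it is judged:
By the outcome, as a careful person would: the job done as asked, in the order asked, and still so for the second after the job is handed in, with the robot touching nothing.
It also fails if it takes over 72 s, if anything falls off the work surface, if the arm or the gripper's body presses on something with over 40 N, if the wrist force passes 120 N, or if a joint passes its speed limit or range.

## Robot

A 7-joint arm with a two-finger parallel gripper is mounted at the origin on the work surface. World frame = base frame: x ahead of the robot, y to its left, z up, the work surface at z = 0. Lengths are in m, angles in rad, forces in N, time in s.
With the tool pointing down it reaches from about 0.4 to 0.85 m from the base axis. Payload 6.9 kg.
Tool frame: the origin (TCP) lies midway between the tips of the shut fingers; the grasp point (between the pads) lies 19 mm behind it (bot.tcp_to_grasp is the z of the grasp point in the tool frame, in m); z points along the fingers, y is the line along which they close (so a half turn about z gives the same grasp; the last joint's range is limited). The gripper opens to 85 mm and grips with 20 to 120 N. Pads are 22 mm wide; open, the fingers measure 114 mm over their backs; the gripper's body (76 mm by 85 mm) begins 54 mm behind the grasp point. The pads swing forward as they close: fully open they stand 13 mm farther back than shut.
Start: joints at [-1.236, 0.507, -0.238, 1.5, 0.126, 1.149, -0.155], TCP at [0.142, 0.609, 0.231] pointing down, gripper open.
Joint ranges: [-3.08, 3.08], [-0.24, 2.05], [-1.43, 1.35], [0, 2.5], [-1.52, 4.66], [0.17, 1.96], [-2.89, 2.89]. Speed limits (rad/s): [2.39, 2.39, 3.14, 3.14, 3.14, 3.14, 3.14].

## Interface

Orientations are given as [roll, pitch, yaw] about the fixed x, y, z axes, in that order (R = Rz(yaw) Ry(pitch) Rx(roll)).
In Python, from workcell import bot gives the robot as it stands.
- The arm moves only by the tool carry_out, never from a script. Its argument "rows" is a list of rows, each a list of 7 numbers: the shift along the tool's x, y, z in cm, then the turn, a rotation vector about the tool's x, y, z in degrees, then the closure, from 0 (fully open) to 1 (shut). A call has 1 to 10 rows; each row is the pose to reach, as a shift and turn from the pose commanded when the call began, along the tool's axes at that moment; what a row does not reach only later rows make up. A row lasts 1/8 s, in which the tool goes at most 62.5 mm and 10.7 degrees, less where a joint would pass 70% of its speed; a pose out of reach is approached as far as the arm can. A call with a gripper value outside its range is refused whole. The fingers move at their own pace and stop on an object; "force" is the grip in N (left out, the last holds). Time passes only in rows, so rows that repeat a pose let the fingers close. It gives the time, the measured TCP pose, the force, the opening and the grip force at its end, in the units of the state.
- bot.sense(): the state, without advancing time (a new reading comes with each control period).
- bot.grab_frame(name): name is "side" or "top"; returns a dict with "img" (480x640x3 uint8, blue, green, red), "K" (3x3 intrinsics, pixels), "pose" (4x4, takes a point from camera to world coordinates). Camera axes: x right, y up, looking along -z (the intrinsics and any distortion apply to the point x, -y, -z); pixel columns grow to the right and rows downward; lengths in m; the calibration is good to about 2 mm. A picture is of the moment at which its call begins. There is no depth.
- bot.close_job(): hands the job in; it is judged then, once.
The state is a dict: "clock": time; "qpos": joint angles; "joint_velocities": joint speeds; "joint_torque": joint torques, N m; "tool_pos": TCP position; "tool_rot": TCP orientation; "force": force on the tool from outside, world axes, zero at the start; "moment": the same for the moment, N m; "opening": opening from 0.0 (shut) to 1.0 (fully open); "grip_force": force on a finger pad.
Only numpy, scipy, OpenCV 4.12 (cv2) and the standard library are available. Lean on these libraries where they do the work, as an engineer would, in place of code of your own. Each camera call takes 0.05 s, during which the arm holds its last target. There are 200 camera calls.

## Working session

There is one attempt and no reset: what is moved stays moved. The work goes in short steps, Python scripts to look and compute and a tool call to move; the robot and the scene stay as the last step left them, time stands still between calls to the robot, and variables do not carry over. Pictures are saved under pics/ and viewed, at most 10 in all, crops included, and the job is handed in when it is done.

Besides the shell and the picture viewer there is one more tool, called as name([rows], argument=value, ...), one row to a line, values as JSON. carry_out: Moves the arm, as the interface text tells. Its arguments: {"type":"object","properties":{"rows":{"type":"array","items":{"type":"array","items":{"type":"number"}}},"force":{"type":"number"}},"required":["rows"]}

```bash
ls; mkdir -p pics
python3 - <<'E'
from workcell import bot
import cv2,numpy as np
for n in("side","top"):
    f=bot.grab_frame(n);cv2.imwrite(f"pics/{n}0.png",f["img"]);print(n,f["K"].tolist(),np.round(f["pose"],4).tolist(),[k for k in f])
s=bot.sense();print(s, bot.tcp_to_grasp)
E
```

```text
pics
side [[453.25218636675874, 0.0, 314.67669545037666], [0.0, 453.25218636675874, 242.31696066147356], [0.0, 0.0, 1.0]] [[0.8906, 0.3198, -0.3233, 0.2537], [-0.4545, 0.5997, -0.6587, -0.7384], [-0.0167, 0.7336, 0.6794, 0.8431], [0.0, 0.0, 0.0, 1.0]] ['img', 'K', 'pose']
top [[543.4735146927471, 0.0, 310.50097051583725], [0.0, 543.4735146927471, 231.73817201695948], [0.0, 0.0, 1.0]] [[0.0109, 0.9966, -0.0814, 0.4979], [-0.9999, 0.0106, -0.0037, -0.0243], [-0.0029, 0.0815, 0.9967, 1.4197], [0.0, 0.0, 0.0, 1.0]] ['img', 'K', 'pose']
{'clock': 0.1, 'qpos': array([-1.23552879,  0.50828546, -0.23755953,  1.50106674,  0.12569836,
        1.14890544, -0.15479268]), 'joint_velocities': array([-1.16369012e-03, -6.09285405e-05, -1.26769960e-03, -1.49773222e-03,
        1.58451963e-05,  4.09881424e-04,  9.72121638e-04]), 'joint_torque': array([-4.51954184e-03, -6.21850133e+01, -2.19468780e+00, -2.50209475e+01,
        1.24845671e-02,  7.83917232e-03, -1.29019415e-05]), 'tool_pos': array([0.14229372, 0.6081032 , 0.23048621]), 'tool_rot': array([-3.13991802e+00,  1.50134372e-05,  2.91187188e+00]), 'force': array([-0.15521905, -0.6591449 ,  0.63647789]), 'moment': array([ 0.03519053, -0.00419068,  0.04010268]), 'grip_force': 0.0, 'opening': 1.0000991735472429} -0.0187
```

View pics/side0.png

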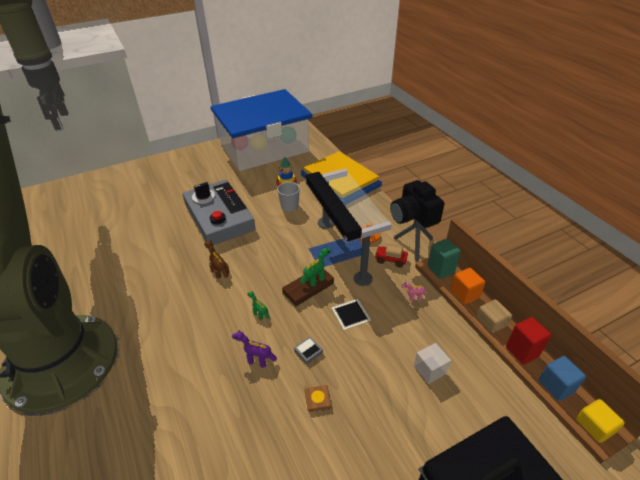

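View pics/top0.png

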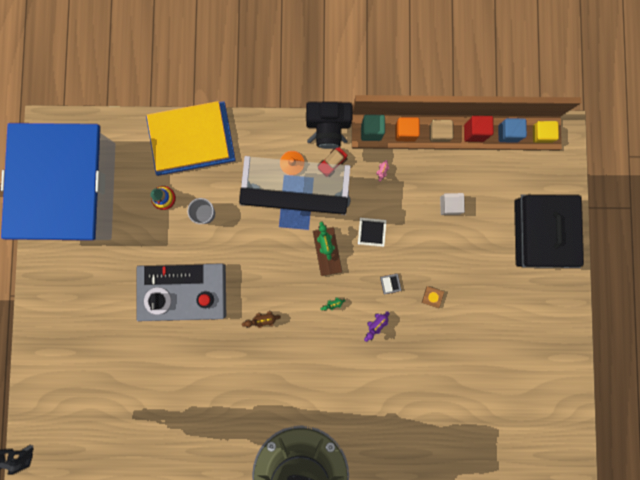

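```bash
cat > h.py <<'E'
import cv2,numpy as np
from workcell import bot
from scipy.spatial.transform import Rotation as R
def ray(f,uv):
    d=np.linalg.inv(f["K"])@[uv[0],uv[1],1]; P=f["pose"]
    return P[:3,3],P[:3,:3]@(d*[1,-1,-1])
def onz(f,uv,z):
    o,d=ray(f,uv); return o+d*(z-o[2])/d[2]
def tri(f,a,g,b):
    (o,d),(p,e)=ray(f,a),ray(g,b)
    s=np.linalg.lstsq(np.c_[d,-e],p-o,rcond=None)[0]
    x,y=o+d*s[0],p+e*s[1]; return (x+y)/2,np.linalg.norm(x-y)
def proj(f,X):
    P=f["pose"]; c=P[:3,:3].T@(np.asarray(X)-P[:3,3]); c=f["K"]@(c*[1,-1,-1]); return c[:2]/c[2]
def mask(f,lo,hi,box):
    h=cv2.cvtColor(f["img"],cv2.COLOR_BGR2HSV); m=cv2.inRange(h,np.array(lo),np.array(hi))
    k=np.zeros_like(m); x0,y0,x1,y1=box; k[y0:y1,x0:x1]=m[y0:y1,x0:x1]; return k
def big(m):
    c=cv2.findContours(m,cv2.RETR_EXTERNAL,cv2.CHAIN_APPROX_NONE)[0]; return max(c,key=cv2.contourArea)[:,0,:]
E
python3 - <<'E'
from h import *
T=bot.grab_frame("top");S=bot.grab_frame("side")
c=lambda f,x0,y0,x1,y1,k:cv2.resize(f["img"][y0:y1,x0:x1],None,fx=k,fy=k,interpolation=cv2.INTER_CUBIC)
a=c(T,235,150,415,300,4);cv2.imwrite("pics/t1.png",a)
b=np.zeros((600,800,3),np.uint8)
u=c(T,130,255,230,325,4);b[:280,:400]=u
u=c(S,180,175,260,245,4);b[:280,400:720]=u
u=c(S,270,230,400,310,4);b[280:600,:520]=u
u=c(S,290,335,350,410,4);b[280:580,520:760]=u
cv2.imwrite("pics/m1.png",b)
hs=lambda f,u,v:cv2.cvtColor(f["img"],cv2.COLOR_BGR2HSV)[v,u].tolist()
print("slab",hs(T,329,265),hs(S,295,292),"mat",hs(T,295,220),hs(S,325,250),"table",hs(T,340,300),hs(S,330,330),"dino",hs(T,325,243),"tile",hs(T,391,280),hs(S,308,348),"btn",hs(T,205,299),hs(S,217,216))
E
```

```text
slab [10, 135, 87] [11, 164, 76] mat [110, 129, 136] [68, 183, 110] table [69, 165, 102] [17, 123, 160] dino [39, 142, 153] tile [0, 8, 63] [24, 29, 143] btn [1, 202, 192] [1, 211, 151]
```

View pics/t1.png

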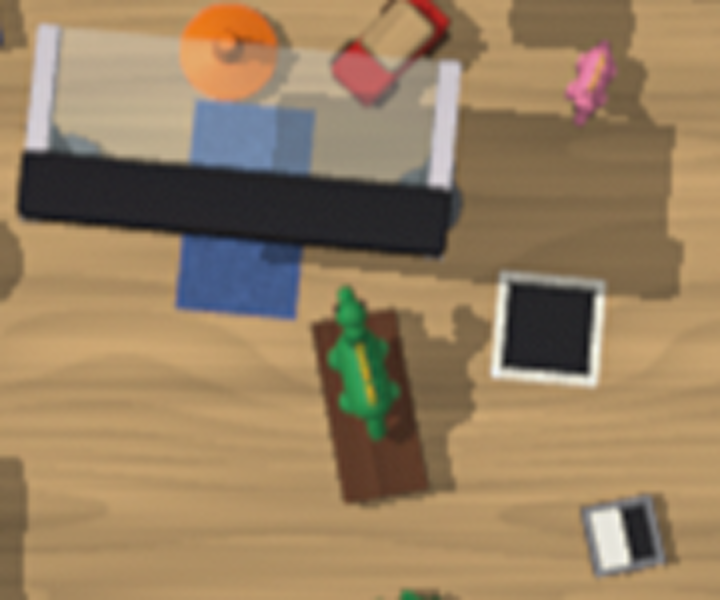

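View pics/m1.png

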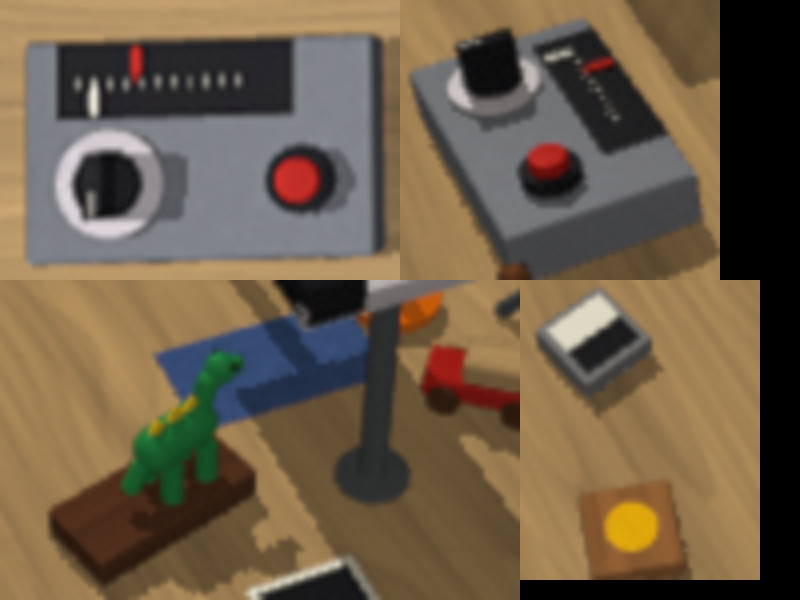

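Top view (crop at 4x from (235,150)): slab corners are at (346,503), (428,488), (396,310) and (313,325). Mat corners are at (177,307), (296,319), (314,110) and (196,100). The frame runs from (500,271) to (598,386), and the check tile is around (623,535). The pointer is about 10.5 px left of the red mark, and the knob bar points along x.

```bash
cat > m.py <<'E'
from h import *
T=bot.grab_frame("top");S=bot.grab_frame("side")
g=lambda x0,y0,p,ox=0,oy=0:(np.array([(a-ox,b-oy) for a,b in p],float)+.5)/4-.5+[x0,y0]
def rep(n,t,s,z):
    print(n)
    if s is not None:
        for a,b in zip(t,s): X,e=tri(T,a,S,b); print("  tri",X.round(4),"gap",round(e,4))
    P=np.array([onz(T,a,z) for a in t]); print("  c",P.mean(0).round(4),P.round(4)[:,:2].tolist()); 
    if len(P)==4: d=np.linalg.norm(np.roll(P,-1,0)-P,axis=1); v=P[2]+P[3]*0-P[1] ; w=P[3]-P[0];print("  sides",d.round(4),"yaw12",np.degrees(np.arctan2(v[1],v[0])).round(1),"yaw03",np.degrees(np.arctan2(w[1],w[0])).round(1))
    return P
t=lambda p:g(235,150,p); s1=lambda p:g(270,230,p,0,280)
# order -x+y, -x-y, +x-y, +x+y
rep("slab",t([(346,503),(428,488),(396,310),(313,325)]),s1([(50,515),(105,562),(253,480)]),.022)
rep("mat",t([(177,307),(296,319),(314,110),(196,100)]),s1([(157,355),(213,420)]),0)
rep("square",t([(492,378),(598,386),(605,283),(500,271)]),np.array([(332,312),(348,328),(370,317),(353,301)]),0)
rep("tile",t([(597,576),(664,560),(650,494),(583,508)]),g(290,335,[(537,332),(590,380),(651,342),(598,290)],520,280),.014)
rep("bar",t([(20,216),(443,256)]),None,.15)
c=lambda p:g(130,255,p); sc=lambda p:g(180,175,p,400,0)
rep("button",c([(297,179)]),sc([(548,156)]),.063)
rep("tips",c([(94,80),(136,82)]),sc([(572,52),(583,70)]),.046)
rep("box",c([(27,264),(382,252),(372,37),(28,44)]),None,.045)
rep("dial",c([(109,184)]),None,.047)
for n,f,b in(("T",T,(135,275,180,325)),("S",S,(185,175,225,210))):
    x0,y0,x1,y1=b; h=cv2.cvtColor(f["img"],cv2.COLOR_BGR2HSV)[y0:y1,x0:x1,2]
    print(n,b); print("\n".join(" ".join("%3d"%v for v in r) for r in (h[12:40,8:32] if n=="T" else h[2:28,10:40])))
E
python3 m.py
```

```text
slab
  tri [ 0.5012 -0.0479  0.0189] gap 0.0021
  tri [ 0.5122 -0.1005  0.0243] gap 0.004
  tri [ 0.6251 -0.0788  0.0167] gap 0.0001
  c [ 0.5624 -0.0628  0.022 ] [[0.5002, -0.0475], [0.5103, -0.1], [0.6247, -0.0786], [0.6144, -0.0251]]
  sides [0.0535 0.1163 0.0544 0.1164] yaw12 10.6 yaw03 11.1
mat
  tri [0.6282 0.0636 0.0017] gap 0.0026
  tri [ 0.6241 -0.0162  0.0125] gap 0.011
  c [0.6927 0.0199 0.    ] [[0.6271, 0.0642], [0.6201, -0.014], [0.7588, -0.0243], [0.7647, 0.0538]]
  sides [0.0785 0.1391 0.0783 0.1379] yaw12 -4.3 yaw03 -4.3
square
  tri [ 0.5852 -0.1444 -0.0138] gap 0.0035
  tri [ 0.5834 -0.2136  0.0063] gap 0.0121
  tri [ 0.6458 -0.2154  0.0116] gap 0.0023
  tri [ 0.6494 -0.146  -0.006 ] gap 0.0096
  c [ 0.615  -0.1796  0.    ] [[0.5827, -0.1425], [0.5782, -0.2118], [0.6459, -0.2164], [0.6531, -0.1475]]
  sides [0.0694 0.0679 0.0693 0.0706] yaw12 -3.9 yaw03 -4.0
tile
  tri [ 0.4562 -0.2098  0.0128] gap 0.0022
  tri [ 0.4671 -0.2523  0.0171] gap 0.0025
  tri [ 0.5085 -0.2439  0.0123] gap 0.0009
  tri [ 0.4987 -0.2006  0.012 ] gap 0.0002
  c [ 0.482  -0.2264  0.014 ] [[0
[... 5805 characters left out ...]
  14  17  14  16  17  16  20  35  64  99 110 120 164 152 102  88 111 116 115  93  61  38  34  31  32
199 153  91  54  33  26  26  30  35  37  46  58  75 102 110 112 113 116 102  89 109 117 118 117 114  91  53  34  32  32
204 193 137  96  73  66  66  67  74  78  89 103 109 111 113 113 110  97  85 107 117 119 118 118 116 110  72  41  34  33
198 198 158 119 109 108 108 109 109 109 110 112 114 113 113 108  97  79  79 110 117 118 118 117 117 114  92  61  38  33
162 184 181 136 115 114 114 114 116 115 113 113 113 110 102  87  76  71  75 109 117 118 117 117 118 117 112  91  54  35
109 120 131 121 117 117 116 118 119 118 113 108 101  88  79  72  70  70  76 108 117 117 117 117 118 118 117 111  72  42
```

```bash
cat >> h.py <<'E'
def rot(psi,lean=0): return R.from_euler("z",psi,degrees=True)*R.from_euler("y",-lean,degrees=True)*R.from_euler("x",180,degrees=True)
def pose():
    s=bot.sense(); return np.array(s["tool_pos"]),R.from_euler("xyz",s["tool_rot"])
def rel(pos,psi,lean=0,base=None):
    p,q=base or pose(); d=q.inv().apply(np.array(pos)-p)*100; w=(q.inv()*rot(psi,lean)).as_rotvec(degrees=True)
    print(np.array(pos).round(4),psi,lean,"->",d.round(2).tolist(),w.round(1).tolist()); return d,w
def loc(c,yaw,x,y=0):
    return np.array(c)+R.from_euler("z",yaw,degrees=True).apply([x,y,0])[:2]
E
python3 - <<'E'
from h import *
from m import T,S
print(tri(T,(152.4,301),S,(201.5,184.7)), onz(T,(152.4,301),.085))
rel([.40,.36,.24],65)
b=(np.array([.40,.36,.24]),rot(65))
p=loc((.5624,-.0628),10.8,-.040)
rel([*p,.15],11,0,b)
b=(np.array([*p,.15]),rot(11)); rel([*p,.10],11,35,b); rel([*p,.006],11,35,b)
E
```

```text
slab
  tri [ 0.5012 -0.0479  0.0189] gap 0.0021
  tri [ 0.5122 -0.1005  0.0243] gap 0.004
  tri [ 0.6251 -0.0788  0.0167] gap 0.0001
  c [ 0.5624 -0.0628  0.022 ] [[0.5002, -0.0475], [0.5103, -0.1], [0.6247, -0.0786], [0.6144, -0.0251]]
  sides [0.0535 0.1163 0.0544 0.1164] yaw12 10.6 yaw03 11.1
mat
  tri [0.6282 0.0636 0.0017] gap 0.0026
  tri [ 0.6241 -0.0162  0.0125] gap 0.011
  c [0.6927 0.0199 0.    ] [[0.6271, 0.0642], [0.6201, -0.014], [0.7588, -0.0243], [0.7647, 0.0538]]
  sides [0.0785 0.1391 0.0783 0.1379] yaw12 -4.3 yaw03 -4.3
square
  tri [ 0.5852 -0.1444 -0.0138] gap 0.0035
  tri [ 0.5834 -0.2136  0.0063] gap 0.0121
  tri [ 0.6458 -0.2154  0.0116] gap 0.0023
  tri [ 0.6494 -0.146  -0.006 ] gap 0.0096
  c [ 0.615  -0.1796  0.    ] [[0.5827, -0.1425], [0.5782, -0.2118], [0.6459, -0.2164], [0.6531, -0.1475]]
  sides [0.0694 0.0679 0.0693 0.0706] yaw12 -3.9 yaw03 -4.0
tile
  tri [ 0.4562 -0.2098  0.0128] gap 0.0022
  tri [ 0.4671 -0.2523  0.0171] gap 0.0025
  tri [ 0.5085 -0.2439  0.0123] gap 0.0009
  tri [ 0.4987 -0.2006  0.012 ] gap 0.0002
  c [ 0.482  -0.2264  0.014 ] [[0
[... 6196 characters left out ...]
3 113 113 109  97  80  77 109 117 118 117 117 118 114  92  61  38  33
161 184 182 136 115 113 115 114 116 115 113 112 114 111 102  87  76  72  76 109 116 117 117 117 118 117 112  91  52  35
109 121 130 121 117 116 117 118 119 117 114 107 101  89  78  72  70  70  76 109 117 117 118 118 119 119 117 111  72  42
(array([0.43546509, 0.36328819, 0.08791963]), np.float64(0.004280505249845396)) [0.4332495 0.3647279 0.085    ]
[0.4  0.36 0.24] 65 0 -> [-30.75, -18.33, -0.88] [-0.0, 0.0, 101.8]
[ 0.5231 -0.0703  0.15  ] 11 0 -> [-33.8, 29.34, 9.0] [0.0, -0.0, 54.0]
[ 0.5231 -0.0703  0.1   ] 11 35 -> [0.0, -0.0, 5.0] [0.0, 35.0, 0.0]
[ 0.5231 -0.0703  0.006 ] 11 35 -> [0.0, -0.0, 14.4] [0.0, 35.0, 0.0]
```

carry_out([
  [-4,-2.5,0,0,0,10.5,0],
  [-8,-5,0,0,0,21,0],
  [-12,-7,0,0,0,31,0],
  [-16,-9.5,0,0,0,41,0],
  [-20,-12,0,0,0,51,0],
  [-23,-14,0,0,0,61,0],
  [-26,-16,0,0,0,72,0],
  [-29,-17.5,0,0,0,82,0],
  [-30.8,-18.3,-0.9,0,0,92,0],
  [-30.8,-18.3,-0.9,0,0,102,0],
], force=30)

```text
clock: 1.65
tool_pos: [0.4025, 0.3588, 0.2411]
tool_rot: [3.14, -0.001, 1.122]
force: [-1.9, 0.8, -0.0]
opening: 1.0
grip_force: 0.0
```

carry_out([
  [-4,3.5,0,0,0,8,0],
  [-8,7,0,0,0,16,0],
  [-12,10.5,0,0,0,24,0],
  [-16,14,0,0,0,32,0],
  [-20,17.5,1,0,0,40,0],
  [-24,21,3,0,0,48,0],
  [-28,24.5,5,0,0,54,0],
  [-31,27,7,0,0,54,0],
  [-33.8,29.3,9,0,0,54,0],
  [-33.8,29.3,9,0,0,54,0],
])

```text
clock: 2.9
tool_pos: [0.5215, -0.0735, 0.1492]
tool_rot: [3.14, 0.002, 0.184]
force: [-0.3, -0.9, 0.2]
opening: 0.998
grip_force: 0.0
```

Run:
```python
from h import *
p=loc((.5624,-.0628),10.8,-.040)
rel([*p,.10],10.8,35); rel([*p,.03],10.8,35);rel([*p,.006],10.8,35)
```

```text
[ 0.5231 -0.0703  0.1   ] 10.8 35 -> [0.23, -0.29, 4.92] [0.1, 35.1, -0.2]
[ 0.5231 -0.0703  0.03  ] 10.8 35 -> [0.24, -0.3, 11.92] [0.1, 35.1, -0.2]
[ 0.5231 -0.0703  0.006 ] 10.8 35 -> [0.25, -0.3, 14.32] [0.1, 35.1, -0.2]
```

carry_out([
  [0,0,1,0,9,0,0],
  [0,0,2,0,18,0,0],
  [0,0,4,0,27,0,0],
  [0,0,6,0,35,0,0],
  [0,0,7,0,35,0,0],
  [0,0,7,0,35,0,0],
  [0,0,7,0,35,0,0],
])

```text
clock: 3.78
tool_pos: [0.5367, -0.089, 0.1319]
tool_rot: [-3.101, -0.536, 0.188]
force: [-0.2, -0.0, -0.2]
opening: 1.0
grip_force: 0.0
```

```bash
sed -i 's/^T=bot/if __name__=="__main__": pass\nT=bot/' m.py
python3 - <<'E'
from h import *
p=loc((.5624,-.0628),10.8,-.040)
print(pose()[0],pose()[1].as_euler("ZYX",degrees=True));rel([*p,.03],10.8,35);rel([*p,.006],10.8,35)
E
```

```text
[ 0.53673686 -0.08897157  0.13194806] [  10.75948673  -30.70791047 -177.67524512]
[ 0.5231 -0.0703  0.03  ] 10.8 35 -> [-6.06, -1.75, 8.34] [-2.3, 4.3, -0.1]
[ 0.5231 -0.0703  0.006 ] 10.8 35 -> [-7.28, -1.67, 10.4] [-2.3, 4.3, -0.1]
```

Run:
```python
from h import *
s=bot.sense();print(s["qpos"].round(3),s["joint_velocities"].round(3))
```

```text
[ 0.489  0.381 -0.251  2.296 -1.521  0.176  0.384] [-0.077  0.     0.051 -0.022 -0.041  0.002 -0.103]
```

```bash
cat > kin.py <<'E'
from h import *
import json,os,itertools
from scipy.optimize import least_squares
D=[([-1.23552879,.50828546,-.23755953,1.50106674,.12569836,1.14890544,-.15479268],[.14229372,.6081032,.23048621],[-3.13991802,1.5e-5,2.91187188])]
if os.path.exists("log.json"): D+=json.load(open("log.json"))
def log():
    s=bot.sense(); L=json.load(open("log.json")) if os.path.exists("log.json") else []
    L.append([list(map(float,s[k])) for k in("qpos","tool_pos","tool_rot")]); json.dump(L,open("log.json","w"))
E
cat > fitk.py <<'E'
from kin import *
Z=lambda a:R.from_euler("z",a); Y=lambda a:R.from_euler("y",a)
def fk(q,s,v):
    r=Z(s[0]*q[0]+v[6]); p=np.array([0,0,v[0]]); r=r*Y(q[1]); p=p+r.apply([0,0,v[1]])
    r=r*Z(s[1]*q[2]); p=p+r.apply([v[2],0,0]); r=r*Y(q[3]); p=p+r.apply([-v[2]*0+v[7],0,v[3]])
    r=r*Z(s[2]*q[4])*Y(q[5]); p=p+r.apply([v[4],0,0]); r=r*Z(s[3]*q[6]+v[8]); return p+r.apply([0,0,v[5]]),r
def fit(D):
    out=[]
    for s in itertools.product((1,-1),repeat=4):
        for y0 in (0,np.pi):
          def res(v):
            e=[]
            for q,p,o in D:
                P,r=fk(q,s,v); e+=list((P-p)*5)+list((r.inv()*R.from_euler("xyz",o)).as_rotvec())
            return np.array(e+list(1e-3*np.array([v[2],v[4],v[7]])))
          k=least_squares(res,[.35,.35,0,.35,.05,.2,0,0,y0]); out.append((k.cost,s,k.x))
    return sorted(out,key=lambda a:a[0])
if __name__=="__main__":
    log()
    import importlib,kin; importlib.reload(kin)
    for o in fit(kin.D)[:5]: print(o[0],o[1],o[2].round(4).tolist())
E
python3 fitk.py
```

```text
1.4883717867795493e-09 (-1, -1, -1, -1) [-0.0584, 0.7248, -0.0247, 0.332, 0.022, 0.2588, -0.0, -0.0434, 1.5708]
1.4883717867795812e-09 (-1, -1, -1, -1) [-0.0584, 0.7248, -0.0247, 0.332, 0.022, 0.2588, -0.0, -0.0434, 1.5708]
0.011744085555574766 (1, 1, 1, -1) [-4.7844, 2.9502, -0.847, -0.2885, 1.1284, -1.1218, 0.5915, -0.8788, -0.7231]
0.011744085555574862 (1, 1, 1, -1) [-4.7844, 2.9502, -0.847, -0.2885, 1.1284, -1.1218, 0.5915, -0.8788, 5.56]
0.02873955730110295 (-1, 1, -1, -1) [1.7284, -0.092, 0.0266, 0.5673, -0.1502, 1.007, 0.7803, 0.2092, 1.9306]
```

Run:
```python
from h import *
rel([.56,-.07,.25],11,0)
```

```text
[ 0.56 -0.07  0.25] 11 0 -> [8.3, -1.79, -8.74] [-2.2, -30.7, 0.4]
```

carry_out([
  [2,-0.5,-3,-1,-8,0,0],
  [4,-1,-5,-2,-16,0,0],
  [6,-1.5,-7,-2.2,-24,0,0],
  [8.3,-1.8,-8.7,-2.2,-31,0,0],
  [8.3,-1.8,-8.7,-2.2,-31,0,0],
  [8.3,-1.8,-8.7,-2.2,-31,0,0],
])

```text
clock: 4.53
tool_pos: [0.5621, -0.0684, 0.2539]
tool_rot: [3.132, 0.004, 0.195]
force: [1.0, 1.0, -1.1]
opening: 1.001
grip_force: 0.0
```

```bash
python3 fitk.py; python3 -c "
from h import *
s=bot.sense();print(s['qpos'].round(3),s['tool_pos'])"
```

```text
0.00037407995082610316 (-1, -1, -1, -1) [0.1987, 0.5668, 0.0267, 0.3713, 0.012, 0.303, -0.0399, -0.007, 1.5327]
0.0003740799508261134 (-1, -1, -1, -1) [0.1987, 0.5668, 0.0267, 0.3713, 0.012, 0.303, -0.0399, -0.007, 1.5327]
0.7107229033936825 (-1, 1, -1, -1) [-1.6014, 1.6417, -0.2567, 0.169, 0.188, -0.2131, -0.0449, -0.1507, 1.5727]
0.7107229033940881 (-1, 1, -1, -1) [-1.6014, 1.6417, -0.2567, 0.169, 0.188, -0.2131, -0.0449, -0.1507, 1.5727]
1.076648593185209 (1, 1, 1, 1) [-2.1755, 3.557, -1.9548, 1.2028, 0.5944, 0.6043, 1.6531, 0.5305, -0.0681]
[-0.245  0.429  0.484  1.628 -0.204  1.137 -1.089] [ 0.56211384 -0.06835631  0.25385214]
```

Run:
```python
from fitk import *
s=(-1,-1,-1,-1)
v=np.array([0,0,0,0,0,0,0,0,np.pi/2])
for q,p,o in D: print(np.degrees((fk(q,s,v)[1].inv()*R.from_euler("xyz",o)).as_rotvec()).round(3))
st=bot.sense(); print(st["clock"],st["joint_velocities"].round(3)); print(np.degrees((fk(st["qpos"],s,v)[1].inv()*R.from_euler("xyz",st["tool_rot"])).as_rotvec()).round(3))
```

```text
[-0.  0. -0.]
[-0. -0. -0.]
[-0. -0. -0.]
4.525 [-0.473  0.681  0.246 -0.977  0.758  1.379 -0.974]
[-0. -0. -0.]
```

```bash
cat > lk.py <<'E'
from kin import *
def frames(q):
    r=R.identity();F=[r.as_matrix()]
    for i,a in enumerate(q):
        r=r*(R.from_euler("y",a) if i in(1,3,5) else R.from_euler("z",-a+(np.pi/2 if i==6 else 0))); F.append(r.as_matrix())
    return F
# columns: base z; after q2: x,z ; after q3: x ; after q4: x,z ; after q5: x ; after q6: x,z
def A(q):
    F=frames(q); return np.c_[F[0][:,2],F[2][:,0],F[2][:,2],F[3][:,0],F[4][:,0],F[4][:,2],F[5][:,0],F[6][:,0],F[6][:,2]]
w=np.array([1,30,1,30,30,1,30,5,1.])
def solve(D):
    M=np.vstack([A(d[0]) for d in D]+[np.diag(w)*1e-5]); x0=np.array([.3,0,.35,0,0,.35,0,0,.2])
    b=np.concatenate([d[1] for d in D]+[w*1e-5*x0]); x=np.linalg.lstsq(M,b,rcond=None)[0]
    return x,(M@x-b)[:3*len(D)]
X,r=solve(D)
def fk(q): return A(q)@X, R.from_matrix(frames(q)[-1])
lo=np.array([-3.08,-.24,-1.43,0,-1.52,.17,-2.89]);hi=np.array([3.08,2.05,1.35,2.5,4.66,1.96,2.89])
def ik(p,q,seeds,n=6):
    best=None
    for s in seeds:
        f=lambda x:np.r_[(fk(x)[0]-p)*10,(fk(x)[1].inv()*q).as_rotvec()*2,(x-s)*1e-3]
        k=least_squares(f,np.clip(s,lo+.01,hi-.01),bounds=(lo+.02,hi-.02))
        e=np.linalg.norm(fk(k.x)[0]-p)*1e3,np.degrees((fk(k.x)[1].inv()*q).magnitude())
        yield k.x,e
if __name__=="__main__": print(X.round(4),abs(r).max())
E
python3 lk.py
```

```text
[-3.7429 -1.1513  1.4088  0.7052 -1.4709 -0.3236  0.6965 -0.2838 -1.6882] 1.0573732928065294e-05
```

```bash
python3 - <<'E'
from kin import *
for i in range(6):
    bot.grab_frame("top"); log(); s=bot.sense(); print(s["clock"],np.array(s["tool_pos"]).round(4),s["qpos"].round(3))
E
sed -i 's/w\*1e-5/w*1e-4/; s/np.diag(w)\*1e-5/np.diag(w)*1e-4/' lk.py; python3 lk.py
```

```text
4.575 [ 0.5642 -0.0634  0.251 ] [-0.249  0.438  0.478  1.62  -0.202  1.144 -1.093]
4.625 [ 0.5639 -0.0628  0.2494] [-0.247  0.436  0.476  1.628 -0.208  1.134 -1.085]
4.675 [ 0.5625 -0.0645  0.2489] [-0.244  0.433  0.477  1.633 -0.21   1.13  -1.081]
4.725 [ 0.5612 -0.0663  0.2488] [-0.241  0.432  0.477  1.636 -0.21   1.129 -1.079]
4.775 [ 0.5603 -0.0676  0.249 ] [-0.239  0.43   0.478  1.638 -0.21   1.129 -1.078]
4.825 [ 0.5599 -0.0686  0.2492] [-0.237  0.43   0.478  1.638 -0.209  1.129 -1.078]
[-2.2109 -0.764   1.2079  0.4098 -0.8674 -0.0505  0.3965 -0.189  -0.7675] 0.011249048027027336
```

```bash
python3 - <<'E'
import re
s=open("lk.py").read()
s=s.replace("F[6][:,0],F[6][:,2]]","F[6][:,0],F[6][:,2],F[1][:,0],F[2][:,1],F[4][:,1],F[6][:,1]]")
s=s.replace("w=np.array([1,30,1,30,30,1,30,5,1.])","w=np.array([1,10,1,10,10,1,10,5,1,5,20,20,20.])").replace("0,0,.2])","0,0,.2,0,0,0,0])").replace("1e-4","1e-3")
open("lk.py","w").write(s)
E
python3 lk.py
python3 - <<'E'
from lk import *
print(r.reshape(-1,3).round(4))
E
```

```text
[ 0.2436  0.002   0.5788  0.0058  0.0014  0.3757 -0.0037  0.001   0.3608
 -0.0016 -0.0056 -0.0157 -0.0032] 5.15627836931154e-05
[[-0.      0.      0.    ]
 [-0.      0.     -0.    ]
 [-0.      0.     -0.    ]
 [-0.      0.     -0.0001]
 [-0.     -0.     -0.    ]
 [ 0.     -0.     -0.    ]
 [ 0.     -0.      0.    ]
 [ 0.     -0.      0.    ]
 [ 0.     -0.      0.    ]]
```

```bash
cat > s.py <<'E'
from lk import *
rng=np.random.default_rng(0)
q0=bot.sense()["qpos"]
flip=R.from_euler("z",180,degrees=True)
P=[("pick",[*loc((.5624,-.0628),10.8,-.04),.006],10.8),("mat",[*loc((.6915,.0198),-4.1,-.04),.006],-4.1)]
for n,p,y in P:
  for lean in(25,35,45):
    for fl in(0,1):
      q=rot(y,lean)*(flip if fl else R.identity())
      sol=[]
      for a,k in ((k[0],k[1]) for k in ik(np.array(p),q,[rng.uniform(lo,hi) for _ in range(25)])):
        if k[0]<.5 and k[1]<.5 and abs(a[2])<.9 and not any(np.abs(a-b).max()<.5 for b in sol): sol.append(a)
      for a in sorted(sol,key=lambda a:abs(a[2]))[:4]: print(n,lean,fl,a.round(2))
E
python3 s.py
```

```text
Traceback (most recent call last):
  File "s.py", line 11, in <module>
    for a,k in ((k[0],k[1]) for k in ik(np.array(p),q,[rng.uniform(lo,hi) for _ in range(25)])):
               ^^^^^^^^^^^^^^^^^^^^^^^^^^^^^^^^^^^^^^^^^^^^^^^^^^^^^^^^^^^^^^^^^^^^^^^^^^^^^^^^
  File "s.py", line 11, in <genexpr>
    for a,k in ((k[0],k[1]) for k in ik(np.array(p),q,[rng.uniform(lo,hi) for _ in range(25)])):
                                     ~~^^^^^^^^^^^^^^^^^^^^^^^^^^^^^^^^^^^^^^^^^^^^^^^^^^^^^^^
  File "lk.py", line 22, in ik
    k=least_squares(f,np.clip(s,lo+.01,hi-.01),bounds=(lo+.02,hi-.02))
ValueError: Initial guess is outside of provided bounds
```

```bash
sed -i 's/lo+.01,hi-.01/lo+.03,hi-.03/' lk.py; time python3 s.py
```

```text
pick 25 0 [ 0.22  0.63 -0.02  2.39  3.64  0.32  1.46]
pick 25 0 [ 0.46  0.65 -0.37  2.39  2.93  0.28  2.18]
pick 25 0 [ 0.68  0.73 -0.73  2.4   2.3   0.41  2.82]
pick 25 0 [-0.28  0.79  0.79  2.4   4.3   0.77  0.78]
pick 25 1 [ 0.32  0.63 -0.16  2.39  3.39  0.29 -1.43]
pick 25 1 [ 0.74  0.76 -0.82  2.4   2.19  0.47 -0.21]
mat 25 0 [ 0.    0.69 -0.16  2.1   2.01  0.19  2.56]
mat 25 0 [-0.36  0.73  0.39  2.09  4.28  0.19  0.21]
mat 25 1 [ 0.    0.69 -0.16  2.1   2.01  0.19 -0.58]
mat 25 1 [-0.36  0.73  0.38  2.1   4.22  0.19 -2.87]
mat 35 0 [-0.29  0.74  0.26  2.25  3.24  0.44  1.24]
mat 35 0 [ 0.08  0.74 -0.3   2.25  2.54  0.53  2.04]
mat 35 0 [-0.66  0.94  0.88  2.25  3.95  0.7   0.39]
mat 35 1 [ 0.09  0.74 -0.32  2.25  2.52  0.54 -1.08]
mat 35 1 [-0.39  0.77  0.41  2.25  3.46  0.46 -2.15]
mat 35 1 [ 0.42  0.89 -0.87  2.25  2.16  0.84 -0.6 ]
mat 45 0 [ 0.06  0.83 -0.32  2.39  2.73  0.91  1.84]
mat 45 0 [-0.41  0.86  0.41  2.39  3.24  0.84  1.14]
mat 45 1 [ 0.    0.82 -0.23  2.39  2.78  0.88 -1.38]
mat 45 1 [-0.35  0.85  0.31  2.39  3.17  0.83 -1.9 ]
real	1m41.388s
user	1m41.714s
sys	0m0.064s
```

```bash
cat > plan.py <<'E'
from lk import *
flip=R.from_euler("z",180,degrees=True)
def near(p,q,s):
    k,e=next(ik(np.array(p),q,[s])); return k,e
if __name__=="__main__":
    q0=np.array(bot.sense()["qpos"])
    pick=loc((.5624,-.0628),10.8,-.04)
    for L in(26,28,30):
        a,e=near([*pick,.006],rot(10.8,L)*flip,np.array([.32,.63,-.16,2.39,3.39,.29,-1.43])); print(L,a.round(2),np.round(e,2))
        for t in np.linspace(0,1,9)[1:]:
            y=10.8-14.9*t; c=np.array([.5624,-.0628])*(1-t)+np.array([.6915,.0198])*t
            a,e=near([*loc(c,y,-.04),.006],rot(y,L)*flip,a)
            if t*8%2==0: print("   ",t,a.round(2),np.round(e,2))
    qt,e=near([*pick,.12],rot(10.8,28)*flip,np.array([.32,.6,-.16,2.3,3.3,.35,-1.43])); print("tgt",qt.round(2),e)
    N=24
    qs=[q0+(qt-q0)*t for t in np.linspace(0,1,N+1)]
    F=[fk(q) for q in qs]; print([f[0].round(2).tolist() for f in F[::3]], [round(float(f[1].as_matrix()[2,2]),2) for f in F])
    for c in range(0,N,8):
        p,q=(np.array([.56,-.07,.25]),rot(11)) if c==0 else F[c]
        print([[*(q.inv().apply(f[0]-p)*100).round(1).tolist(),*(q.inv()*f[1]).as_rotvec(degrees=True).round(0).tolist(),0] for f in F[c+1:c+9]])
E
python3 plan.py
```

```text
26 [ 0.32  0.64 -0.16  2.41  3.39  0.33 -1.42] [0. 0.]
    0.25 [ 0.19  0.64 -0.11  2.35  3.28  0.29 -1.47] [0. 0.]
    0.5 [ 0.07  0.65 -0.05  2.28  3.18  0.24 -1.51] [0. 0.]
    0.75 [ 0.    0.67 -0.06  2.2   2.84  0.19 -1.3 ] [0. 0.]
    1.0 [-0.02  0.69 -0.12  2.12  2.21  0.19 -0.78] [0. 0.]
28 [ 0.33  0.65 -0.15  2.44  3.4   0.4  -1.41] [0. 0.]
    0.25 [ 0.2   0.65 -0.11  2.38  3.28  0.37 -1.45] [0. 0.]
    0.5 [ 0.08  0.66 -0.06  2.31  3.16  0.32 -1.49] [0. 0.]
    0.75 [-0.04  0.67  0.    2.23  3.06  0.25 -1.53] [0. 0.]
    1.0 [-0.13  0.69  0.03  2.15  2.79  0.19 -1.39] [0. 0.]
30 [ 0.34  0.67 -0.15  2.46  3.4   0.48 -1.4 ] [0. 0.]
    0.25 [ 0.21  0.67 -0.12  2.41  3.27  0.44 -1.44] [0. 0.]
    0.5 [ 0.09  0.67 -0.08  2.34  3.15  0.39 -1.48] [0. 0.]
    0.75 [-0.03  0.68 -0.02  2.26  3.03  0.33 -1.51] [0. 0.]
    1.0 [-0.15  0.7   0.06  2.18  2.93  0.26 -1.54] [0. 0.]
tgt [ 0.21  0.37  0.01  2.33  4.63  0.19 -2.7 ] (np.float64(0.000489047469160421), np.float64(0.00037487893751067183))
[[0.56, -0.07, 0.25], [0.53, -0.25, 0.27], [0.56, -0.37, 0.34], [0.64, -0.4, 0.4], [0.72, 
[... 581 characters left out ...]
, -13.1, -64.0, -12.0, -31.0, 0]]
[[1.7, 3.0, -0.0, -7.0, 3.0, -5.0, 0], [4.1, 5.3, -0.6, -13.0, 7.0, -11.0, 0], [7.0, 6.7, -1.6, -18.0, 11.0, -16.0, 0], [10.3, 7.2, -3.1, -23.0, 15.0, -22.0, 0], [13.7, 6.8, -4.9, -27.0, 21.0, -28.0, 0], [16.9, 5.3, -6.9, -30.0, 26.0, -35.0, 0], [19.9, 3.0, -9.0, -33.0, 31.0, -42.0, 0], [22.4, -0.2, -11.1, -35.0, 36.0, -48.0, 0]]
[[4.6, 0.4, -0.9, -2.0, 6.0, -6.0, 0], [9.1, 0.0, -2.2, -4.0, 13.0, -12.0, 0], [13.5, -1.0, -4.0, -5.0, 19.0, -18.0, 0], [17.5, -2.6, -6.1, -7.0, 25.0, -25.0, 0], [20.9, -4.7, -8.3, -7.0, 30.0, -31.0, 0], [23.8, -7.2, -10.7, -8.0, 35.0, -38.0, 0], [26.0, -9.9, -13.0, -9.0, 40.0, -45.0, 0], [27.6, -12.7, -15.2, -9.0, 44.0, -52.0, 0]]
```

```bash
cat > plan2.py <<'E'
from plan import *
q0=np.array(bot.sense()["qpos"]); pick=loc((.5624,-.0628),10.8,-.04)
s=np.array([.34,.67,-.15,2.46,3.4,.48,-1.4])
a,e=near([*pick,.006],rot(10.8,30)*flip,s)
for z,L in((.04,33),(.08,37),(.13,41)):
    a,e=near([*pick,z],rot(10.8,L)*flip,a); print(z,L,a.round(2),np.round(e,2))
qB=a; qA=qB.copy(); qA[4]=0; qA[5]=.28; qA[6]=-1.2; qA[3]=2.35
qs=[q0+(qA-q0)*t for t in np.linspace(0,1,11)]+[qA+(qB-qA)*t for t in np.linspace(0,1,21)][1:]
F=[fk(q) for q in qs]
for f in F[::2]: m=f[1].as_matrix(); print(f[0].round(3),"ax",m[:,2].round(2),"y",m[:,1].round(2))
for c in range(0,30,10):
    p,q=(np.array([.56,-.07,.25]),rot(11)) if c==0 else F[c]
    print([[*(q.inv().apply(f[0]-p)*100).round(1).tolist(),*(q.inv()*f[1]).as_rotvec(degrees=True).round(0).tolist(),0] for f in F[c+1:c+11]])
E
python3 plan2.py
```

```text
0.04 33 [ 0.49  0.61 -0.35  2.48  3.23  0.45 -1.22] [0.52 0.26]
0.08 37 [ 0.59  0.54 -0.45  2.48  3.27  0.4  -1.24] [2.58 1.32]
0.13 41 [ 0.73  0.44 -0.58  2.48  3.32  0.35 -1.3 ] [2.77 1.43]
[ 0.56  -0.069  0.249] ax [-0. -0. -1.] y [ 0.2  -0.98  0.  ]
[ 0.535 -0.089  0.189] ax [-0.01  0.03 -1.  ] y [ 0.17 -0.98 -0.03]
[ 0.505 -0.097  0.141] ax [ 0.01  0.07 -1.  ] y [ 0.16 -0.99 -0.06]
[ 0.473 -0.094  0.106] ax [ 0.05  0.11 -0.99] y [ 0.15 -0.98 -0.1 ]
[ 0.442 -0.083  0.085] ax [ 0.1   0.15 -0.98] y [ 0.16 -0.98 -0.14]
[ 0.412 -0.065  0.078] ax [ 0.18  0.2  -0.96] y [ 0.17 -0.97 -0.17]
[ 0.4   -0.095  0.07 ] ax [ 0.15  0.12 -0.98] y [ 0.45 -0.89 -0.04]
[ 0.398 -0.125  0.066] ax [ 0.16  0.03 -0.99] y [ 0.69 -0.72  0.09]
[ 0.406 -0.152  0.067] ax [ 0.19 -0.06 -0.98] y [ 0.86 -0.47  0.2 ]
[ 0.423 -0.173  0.073] ax [ 0.25 -0.12 -0.96] y [ 0.95 -0.17  0.27]
[ 0.445 -0.184  0.082] ax [ 0.33 -0.16 -0.93] y [0.94 0.14 0.31]
[ 0.471 -0.183  0.092] ax [ 0.41 -0.16 -0.9 ] y [0.84 0.45 0.3 ]
[ 0.495 -0.17   0.104] ax [ 0.49 -0.13 -0.86] y [0.65 0.71 0.27]
[ 0.515 -0.146  0.115] ax [ 0.56 -0.07 
[... 670 characters left out ...]
8, -0.4, -9.0, -6.0, -36.0, 0], [-2.3, 7.2, -0.6, -11.0, -7.0, -44.0, 0], [-1.9, 8.5, -0.9, -13.0, -8.0, -53.0, 0], [-1.3, 9.7, -1.2, -15.0, -10.0, -62.0, 0], [-0.5, 10.7, -1.5, -18.0, -11.0, -71.0, 0], [0.5, 11.5, -1.9, -20.0, -12.0, -80.0, 0], [1.7, 12.0, -2.2, -22.0, -13.0, -89.0, 0]]
[[-0.3, 1.3, -0.1, -2.0, -1.0, -9.0, 0], [-0.4, 2.7, -0.2, -5.0, -2.0, -18.0, 0], [-0.1, 4.2, -0.4, -8.0, -3.0, -27.0, 0], [0.4, 5.6, -0.7, -10.0, -3.0, -35.0, 0], [1.3, 6.9, -1.1, -13.0, -4.0, -44.0, 0], [2.5, 8.1, -1.5, -16.0, -5.0, -53.0, 0], [3.9, 9.1, -2.0, -19.0, -5.0, -62.0, 0], [5.5, 9.9, -2.6, -22.0, -6.0, -71.0, 0], [7.3, 10.4, -3.2, -25.0, -6.0, -79.0, 0], [9.3, 10.7, -3.8, -28.0, -7.0, -88.0, 0]]
```

```bash
cat > plan2.py <<'E'
from plan import *
q0=np.array(bot.sense()["qpos"]); pick=loc((.5624,-.0628),10.8,-.04)
qC,e=near([*pick,.12],rot(10.8,35)*flip,np.array([.3,.42,-.12,2.4,3.4,.33,-1.4])); print(qC.round(2),e)
a=qC
for z,L in((.08,33),(.04,31.5),(.006,30)): a,e=near([*pick,z],rot(10.8,L)*flip,a); print(z,L,a.round(2),np.round(e,2))
qA=np.array([.1,.1,.1,2.25,0,.3,-1.2]); qB=np.array([.25,.1,-.08,2.27,3.4,.32,-1.35])
li=lambda a,b,n:[a+(b-a)*t for t in np.linspace(0,1,n+1)][1:]
qs=[q0]+li(q0,qA,10)+li(qA,qB,20)+li(qB,qC,10)
F=[fk(q) for q in qs]
for f in F[::3]: m=f[1].as_matrix(); print(f[0].round(3),"ax",m[:,2].round(2),"y",m[:,1].round(2))
for c in range(0,40,10):
    p,q=(np.array([.56,-.07,.25]),rot(11)) if c==0 else F[c]
    print([[*(q.inv().apply(f[0]-p)*100).round(1).tolist(),*(q.inv()*f[1]).as_rotvec(degrees=True).round(0).tolist(),0] for f in F[c+1:c+11]])
E
python3 plan2.py
```

```text
[ 0.54  0.41 -0.37  2.43  3.53  0.26 -1.54] (np.float64(3.31059511443082e-05), np.float64(2.6305797250752476e-05))
0.08 33 [ 0.44  0.49 -0.26  2.45  3.47  0.33 -1.48] [0. 0.]
0.04 31.5 [ 0.38  0.59 -0.19  2.46  3.43  0.42 -1.43] [0. 0.]
0.006 30 [ 0.34  0.67 -0.15  2.46  3.4   0.48 -1.4 ] [0. 0.]
[ 0.56  -0.069  0.249] ax [-0. -0. -1.] y [ 0.2  -0.98  0.  ]
[ 0.542 -0.1    0.236] ax [ 0.13 -0.03 -0.99] y [ 0.16 -0.99  0.05]
[ 0.521 -0.118  0.231] ax [ 0.27 -0.06 -0.96] y [ 0.14 -0.98  0.1 ]
[ 0.497 -0.124  0.235] ax [ 0.41 -0.09 -0.91] y [ 0.13 -0.98  0.16]
[ 0.485 -0.157  0.242] ax [ 0.45 -0.2  -0.87] y [ 0.35 -0.86  0.38]
[ 0.496 -0.201  0.262] ax [ 0.48 -0.33 -0.81] y [ 0.63 -0.52  0.58]
[ 0.524 -0.228  0.295] ax [ 0.56 -0.41 -0.72] y [ 0.77 -0.06  0.63]
[ 0.561 -0.23   0.331] ax [ 0.67 -0.42 -0.61] y [0.74 0.41 0.53]
[ 0.598 -0.204  0.362] ax [ 0.78 -0.36 -0.52] y [0.55 0.78 0.28]
[ 0.624 -0.157  0.379] ax [ 0.85 -0.23 -0.47] y [ 0.24  0.97 -0.03]
[ 0.631 -0.1    0.377] ax [ 0.88 -0.07 -0.47] y [-0.12  0.93 -0.36]
[ 0.611 -0.096  0.288] ax [ 0.8  -0.03 -0.6 ] y [-0.16  0.95 -0.27
[... 1032 characters left out ...]
-9.0, -2.0, -27.0, 0], [0.7, 7.0, -0.8, -12.0, -3.0, -35.0, 0], [1.6, 8.6, -1.3, -14.0, -4.0, -44.0, 0], [2.7, 10.0, -1.8, -17.0, -5.0, -53.0, 0], [4.1, 11.2, -2.3, -20.0, -5.0, -62.0, 0], [5.7, 12.2, -2.9, -24.0, -6.0, -71.0, 0], [7.4, 12.9, -3.5, -27.0, -6.0, -80.0, 0], [9.2, 13.3, -4.2, -30.0, -7.0, -88.0, 0]]
[[2.7, 1.3, 1.0, -2.0, 3.0, 1.0, 0], [5.4, 2.5, 1.8, -3.0, 5.0, 2.0, 0], [8.0, 3.8, 2.4, -5.0, 8.0, 3.0, 0], [10.7, 5.1, 2.8, -7.0, 10.0, 4.0, 0], [13.2, 6.4, 3.1, -8.0, 13.0, 6.0, 0], [15.7, 7.7, 3.3, -10.0, 15.0, 7.0, 0], [18.1, 9.1, 3.2, -12.0, 17.0, 8.0, 0], [20.4, 10.4, 3.1, -13.0, 20.0, 10.0, 0], [22.6, 11.8, 2.7, -15.0, 22.0, 12.0, 0], [24.7, 13.2, 2.3, -17.0, 24.0, 13.0, 0]]
```

carry_out([
  [-0.8,0.9,0.6,-1,2,0,0],
  [-1.6,1.8,1.1,-2,5,1,0],
  [-2.4,2.6,1.4,-3,7,1,0],
  [-3.2,3.2,1.7,-4,10,2,0],
  [-4.0,3.7,1.8,-5,12,2,0],
  [-4.8,4.0,1.9,-6,15,2,0],
  [-5.6,4.2,1.9,-7,18,2,0],
  [-6.4,4.2,1.7,-9,20,2,0],
  [-7.2,4.1,1.5,-10,23,1,0],
  [-8.1,3.9,1.2,-11,26,1,0],
])

```text
clock: 6.08
tool_pos: [0.4872, -0.1244, 0.2382]
tool_rot: [2.937, -0.45, 0.227]
force: [-0.2, -0.4, 0.0]
opening: 0.998
grip_force: 0.0
```

carry_out([
  [-0.5,1.6,0,-3,-1,-9,0],
  [-0.8,3.3,-0.2,-5,-2,-18,0],
  [-0.7,4.9,-0.4,-8,-3,-27,0],
  [-0.4,6.6,-0.6,-10,-4,-36,0],
  [0.2,8.1,-1,-13,-5,-45,0],
  [1.1,9.5,-1.4,-16,-6,-54,0],
  [2.2,10.7,-1.8,-18,-7,-62,0],
  [3.6,11.7,-2.3,-21,-8,-71,0],
  [5.1,12.4,-2.8,-24,-8,-80,0],
  [6.7,12.8,-3.3,-26,-9,-89,0],
])

```text
clock: 7.32
tool_pos: [0.5483, -0.2315, 0.3188]
tool_rot: [2.417, 0.495, 1.472]
force: [0.3, -0.4, 0.6]
opening: 0.999
grip_force: 0.0
```

```bash
python3 -c "
from kin import *
log();s=bot.sense();print(s['qpos'].round(3),s['joint_velocities'].round(2),s['tool_pos'])"
```

```text
[-0.529  0.134  0.8    2.243  1.596  0.177 -1.203] [ 0.12 -0.04 -0.17 -0.11  1.71 -0.   -0.21] [ 0.54827937 -0.23146982  0.31877687]
```

carry_out([
  [-0.3,1.8,-0.1,-3,-1,-9,0],
  [-0.2,3.5,-0.2,-6,-2,-18,0],
  [0.1,5.3,-0.5,-9,-2,-27,0],
  [0.7,7,-0.8,-12,-3,-35,0],
  [1.6,8.6,-1.3,-14,-4,-44,0],
  [2.7,10,-1.8,-17,-5,-53,0],
  [4.1,11.2,-2.3,-20,-5,-62,0],
  [5.7,12.2,-2.9,-24,-6,-71,0],
  [7.4,12.9,-3.5,-27,-6,-80,0],
  [9.2,13.3,-4.2,-30,-7,-88,0],
])

```text
clock: 8.57
tool_pos: [0.6334, -0.1024, 0.381]
tool_rot: [-2.528, 0.961, -2.504]
force: [0.1, -0.1, -0.0]
opening: 0.999
grip_force: 0.0
```

```bash
cat > now.py <<'E'
from lk import *
from plan import near,flip
log();s=bot.sense();q=np.array(s['qpos']);print(q.round(3),s['joint_velocities'].round(2),s['tool_pos'],s['force'].round(1),s['opening'],s['clock'])
E
cat > a.py <<'E'
from now import *
def relf(pos,psi,lean,base=None):
    p,r=base or pose(); t=rot(psi,lean)*flip; print(np.round(pos,3),psi,lean,(r.inv().apply(np.array(pos)-p)*100).round(2).tolist(),(r.inv()*t).as_rotvec(degrees=True).round(1).tolist())
pick=loc((.5624,-.0628),10.8,-.04)
if __name__=="__main__":
    a=q
    for z,L in((.16,40),(.12,35),(.08,33),(.04,31.5),(.006,30)):
        a,e=near([*pick,z],rot(10.8,L)*flip,a); print(z,L,a.round(2),np.round(e,2)); relf([*pick,z],10.8,L)
E
python3 a.py
```

```text
[-0.034  0.098  0.229  2.262  3.527  0.32  -1.518] [ 0.15 -0.   -0.21  0.07  0.96  0.19  0.2 ] [ 0.63338525 -0.10244454  0.38095513] [ 0.1 -0.1 -0. ] 0.9989301910856171 8.575
0.16 40 [ 0.33  0.32 -0.05  2.46  3.96  0.39 -1.97] [0. 0.]
[ 0.523 -0.07   0.16 ] 10.8 40 [22.09, 11.48, 0.42] [-15.6, 19.3, 12.1]
0.12 35 [ 0.27  0.39 -0.02  2.44  3.92  0.35 -1.94] [0. 0.]
[ 0.523 -0.07   0.12 ] 10.8 35 [25.37, 12.8, 2.3] [-16.2, 24.3, 11.4]
0.08 33 [ 0.2   0.49  0.06  2.45  3.83  0.42 -1.85] [0. 0.]
[ 0.523 -0.07   0.08 ] 10.8 33 [28.65, 14.12, 4.17] [-16.4, 26.3, 11.2]
0.04 31.5 [ 0.15  0.59  0.12  2.47  3.76  0.51 -1.77] [0. 0.]
[ 0.523 -0.07   0.04 ] 10.8 31.5 [31.93, 15.43, 6.04] [-16.6, 27.8, 11.0]
0.006 30 [ 0.13  0.67  0.15  2.47  3.72  0.57 -1.73] [0. 0.]
[ 0.523 -0.07   0.006] 10.8 30 [34.72, 16.55, 7.64] [-16.7, 29.2, 10.8]
```

Now on the right wrist branch. Next I go to the pre-grasp pose with time to settle.

carry_out([
  [4,2,0,-3,4,2,0],
  [8,4.2,0,-6,8,5,0],
  [12,6.3,0.2,-9,12,7,0],
  [16,8.4,0.3,-12,16,10,0],
  [20,10.4,0.4,-15,19,12,0],
  [24,12.2,1.5,-16,23,11.5,0],
  [25.4,12.8,2.3,-16.2,24.3,11.4,0],
  [25.4,12.8,2.3,-16.2,24.3,11.4,0],
  [25.4,12.8,2.3,-16.2,24.3,11.4,0],
])

```text
clock: 9.7
tool_pos: [0.5256, -0.0683, 0.1208]
tool_rot: [3.141, 0.614, -2.953]
force: [-0.1, -0.5, -0.7]
opening: 1.003
grip_force: 0.0
```

```bash
python3 a.py
```

```text
[ 0.221  0.394  0.042  2.435  3.967  0.367 -1.996] [ 0.   -0.01 -0.   -0.   -0.   -0.    0.01] [ 0.52555026 -0.06834838  0.12084567] [-0.1 -0.5 -0.7] 1.002602306313749 9.7
0.16 40 [ 0.27  0.32  0.03  2.46  4.01  0.42 -2.01] [0. 0.]
[ 0.523 -0.07   0.16 ] 10.8 40 [-2.03, -0.14, -3.36] [0.1, -4.8, 0.0]
0.12 35 [ 0.22  0.39  0.05  2.44  3.98  0.37 -2.  ] [0. 0.]
[ 0.523 -0.07   0.12 ] 10.8 35 [0.27, -0.15, -0.09] [0.1, 0.2, 0.0]
0.08 33 [ 0.16  0.49  0.12  2.45  3.88  0.44 -1.9 ] [0. 0.]
[ 0.523 -0.07   0.08 ] 10.8 33 [2.58, -0.15, 3.18] [0.1, 2.2, 0.0]
0.04 31.5 [ 0.11  0.59  0.18  2.47  3.81  0.53 -1.83] [0. 0.]
[ 0.523 -0.07   0.04 ] 10.8 31.5 [4.88, -0.15, 6.45] [0.1, 3.7, 0.0]
0.006 30 [ 0.09  0.68  0.21  2.47  3.77  0.58 -1.79] [0. 0.]
[ 0.523 -0.07   0.006] 10.8 30 [6.84, -0.15, 9.23] [0.1, 5.2, 0.0]
```

carry_out([
  [1.3,-0.1,1.6,0,1,0,0],
  [2.6,-0.2,3.2,0,2,0,0],
  [3.8,-0.2,4.9,0,3,0,0],
  [4.9,-0.2,6.5,0,3.8,0,0],
  [5.9,-0.2,7.9,0,4.5,0,0],
  [6.5,-0.2,8.7,0,5,0,0],
  [6.8,-0.2,9.2,0,5.2,0,0],
  [6.8,-0.2,9.2,0,5.2,0,0],
])

```text
clock: 10.7
tool_pos: [0.5229, -0.0706, 0.0055]
tool_rot: [3.14, 0.522, -2.953]
force: [-0.5, -0.2, 0.1]
opening: 0.998
grip_force: 0.0
```

carry_out([
  [0,0,0,0,0,0,0.15],
  [0,0,0,0,0,0,0.25],
  [0,0,0,0,0,0,0.3],
  [0,0,0,0,0,0,0.35],
  [0,0,0,0,0,0,0.4],
  [0,0,0,0,0,0,0.5],
  [0,0,0,0,0,0,0.5],
], force=30)

```text
clock: 11.58
tool_pos: [0.5227, -0.0707, 0.0057]
tool_rot: [3.14, 0.522, -2.953]
force: [-2.3, 0.1, 5.9]
opening: 0.648
grip_force: 31.2
```

```bash
python3 now.py
python3 - <<'E'
from h import *
b=np.zeros((600,800,3),np.uint8)
T=bot.grab_frame("top")["img"];S=bot.grab_frame("side")["img"]
b[:,:400]=cv2.resize(T[180:330,270:370],(400,600));b[:,400:]=cv2.resize(S[195:345,250:350],(400,600));cv2.imwrite("pics/g1.png",b)
E
```

```text
[ 0.099  0.678  0.196  2.465  3.764  0.578 -1.783] [-0. -0.  0.  0. -0.  0. -0.] [ 0.52273956 -0.07069861  0.00569085] [-2.3  0.1  5.9] 0.6482828188926473 11.575
```

View pics/g1.png

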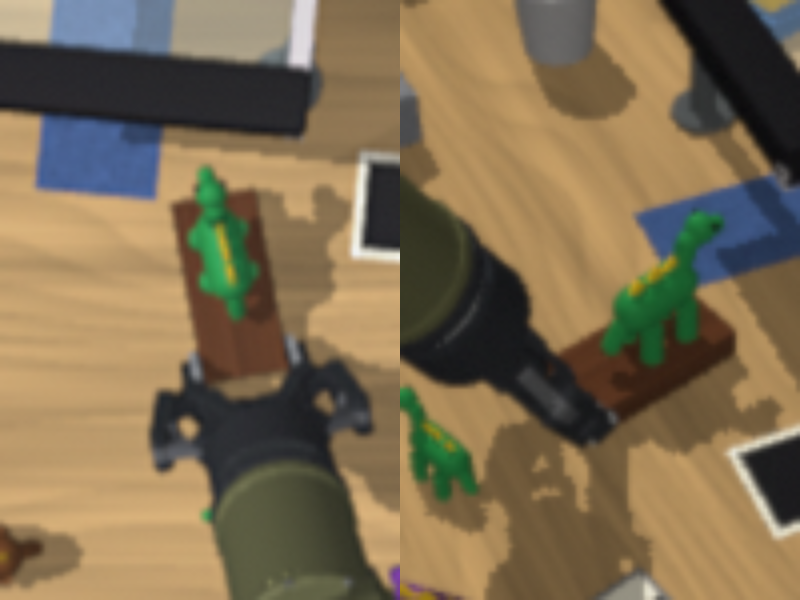

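```bash
cat > sl.py <<'E'
from now import *
p0,r0=pose(); y0=10.8; p1=np.array([.6516,.0227,p0[2]]); y1=-4.1
u=np.linspace(0,1,23); s=u*u*(3-2*u)
P=[(p0+(p1-p0)*t, R.from_euler("z",(y1-y0)*t,degrees=True)*r0) for t in s]
a=q
for k in(6,12,17,22): a,e=near(*P[k],a); print(a.round(2),np.round(e,2))
for c in(0,8,15):
    p,r=P[c]; print([[*(r.inv().apply(x-p)*100).round(2).tolist(),*(r.inv()*o).as_rotvec(degrees=True).round(1).tolist(),.5] for x,o in P[c+1:(8,15,22)[(0,8,15).index(c)]+1]])
E
python3 sl.py
```

```text
[ 0.099  0.678  0.196  2.465  3.764  0.578 -1.783] [ 0. -0.  0. -0. -0. -0. -0.] [ 0.52273953 -0.07071274  0.00569236] [-1.8 -0.8  6.4] 0.6505150557953876 11.675
[ 0.02  0.68  0.19  2.43  3.68  0.53 -1.83] [0. 0.]
[-0.13  0.69  0.21  2.32  3.52  0.41 -1.93] [0. 0.]
[-0.24  0.71  0.23  2.22  3.41  0.31 -1.99] [0. 0.]
[-0.29  0.72  0.25  2.18  3.37  0.26 -2.02] [0. 0.]
[[-0.08, 0.04, 0.04, 0.0, -0.0, 0.1, 0.5], [-0.29, 0.16, 0.17, 0.2, -0.0, 0.3, 0.5], [-0.63, 0.34, 0.36, 0.4, -0.0, 0.7, 0.5], [-1.09, 0.59, 0.63, 0.6, -0.0, 1.1, 0.5], [-1.64, 0.89, 0.95, 1.0, -0.0, 1.7, 0.5], [-2.28, 1.23, 1.31, 1.4, -0.0, 2.4, 0.5], [-2.99, 1.61, 1.72, 1.8, -0.0, 3.1, 0.5], [-3.75, 2.03, 2.16, 2.2, -0.0, 3.9, 0.5]]
[[-0.78, 0.51, 0.45, 0.5, -0.0, 0.8, 0.5], [-1.58, 1.03, 0.91, 1.0, -0.0, 1.7, 0.5], [-2.39, 1.57, 1.38, 1.5, -0.0, 2.6, 0.5], [-3.21, 2.1, 1.85, 2.0, -0.0, 3.5, 0.5], [-4.01, 2.62, 2.31, 2.5, -0.0, 4.3, 0.5], [-4.79, 3.13, 2.76, 3.0, -0.0, 5.2, 0.5], [-5.52, 3.61, 3.18, 3.4, -0.0, 5.9, 0.5]]
[[-0.63, 0.54, 0.36, 0.4, -0.0, 0.7, 0.5], [-1.2, 1.02, 0.69, 0.8, -0.0, 1.4, 0.5], [-1.69, 1.44, 0.97, 1.1, -0.0, 2.0, 0.5], [-2.09, 1.78, 1.21, 1.4, -0.0, 2.4, 0.5], [-2.4, 2.04, 1.38, 1.6, -0.0, 2.8, 0.5], [-2.59, 2.2, 1.49, 1.7, -0.0, 3.0, 0.5], [-2.66, 2.26, 1.53, 1.8, -0.0, 3.1, 0.5]]
```

carry_out([
  [-0.08,0.04,0.04,0,0,0.1,0.5],
  [-0.29,0.16,0.17,0.2,0,0.3,0.5],
  [-0.63,0.34,0.36,0.4,0,0.7,0.5],
  [-1.09,0.59,0.63,0.6,0,1.1,0.5],
  [-1.64,0.89,0.95,1,0,1.7,0.5],
  [-2.28,1.23,1.31,1.4,0,2.4,0.5],
  [-2.99,1.61,1.72,1.8,0,3.1,0.5],
  [-3.75,2.03,2.16,2.2,0,3.9,0.5],
])

```text
clock: 12.68
tool_pos: [0.5611, -0.0435, 0.0057]
tool_rot: [3.14, 0.521, -3.033]
force: [-4.6, -2.6, 8.5]
opening: 0.643
grip_force: 31.6
```

carry_out([
  [-0.78,0.51,0.45,0.5,0,0.8,0.5],
  [-1.58,1.03,0.91,1,0,1.7,0.5],
  [-2.39,1.57,1.38,1.5,0,2.6,0.5],
  [-3.21,2.1,1.85,2,0,3.5,0.5],
  [-4.01,2.62,2.31,2.5,0,4.3,0.5],
  [-4.79,3.13,2.76,3,0,5.2,0.5],
  [-5.52,3.61,3.18,3.4,0,5.9,0.5],
])

```text
clock: 13.55
tool_pos: [0.6206, -0.0005, 0.0057]
tool_rot: [3.14, 0.521, 3.131]
force: [-3.6, -2.5, 6.6]
opening: 0.646
grip_force: 31.5
```

carry_out([
  [-0.63,0.54,0.36,0.4,0,0.7,0.5],
  [-1.2,1.02,0.69,0.8,0,1.4,0.5],
  [-1.69,1.44,0.97,1.1,0,2,0.5],
  [-2.09,1.78,1.21,1.4,0,2.4,0.5],
  [-2.4,2.04,1.38,1.6,0,2.8,0.5],
  [-2.59,2.2,1.49,1.7,0,3,0.5],
  [-2.66,2.26,1.53,1.8,0,3.1,0.5],
  [-2.66,2.26,1.53,1.8,0,3.1,0.5],
  [-2.66,2.26,1.53,1.8,0,3.1,0.5],
])

```text
clock: 14.68
tool_pos: [0.6515, 0.0219, 0.0058]
tool_rot: [3.14, 0.522, 3.07]
force: [-2.7, -1.4, 6.1]
opening: 0.652
grip_force: 31.2
```

```bash
python3 now.py
python3 - <<'E'
from h import *
b=np.zeros((600,800,3),np.uint8)
T=bot.grab_frame("top")["img"];S=bot.grab_frame("side")["img"]
print(pose()[1].as_euler("xyz",degrees=True))
b[:,:400]=cv2.resize(T[150:300,255:355],(400,600),interpolation=cv2.INTER_CUBIC);b[:,400:]=cv2.resize(S[190:340,290:390],(400,600),interpolation=cv2.INTER_CUBIC);cv2.imwrite("pics/g2.png",b)
E
```

```text
[-0.284  0.72   0.245  2.175  3.365  0.259 -2.013] [ 0. -0.  0.  0.  0.  0.  0.] [0.65154743 0.02189539 0.00577336] [-2.7 -1.4  6.1] 0.6521295149012222 14.675
[179.93276619  29.88014518 175.87597308]
```

View pics/g2.png

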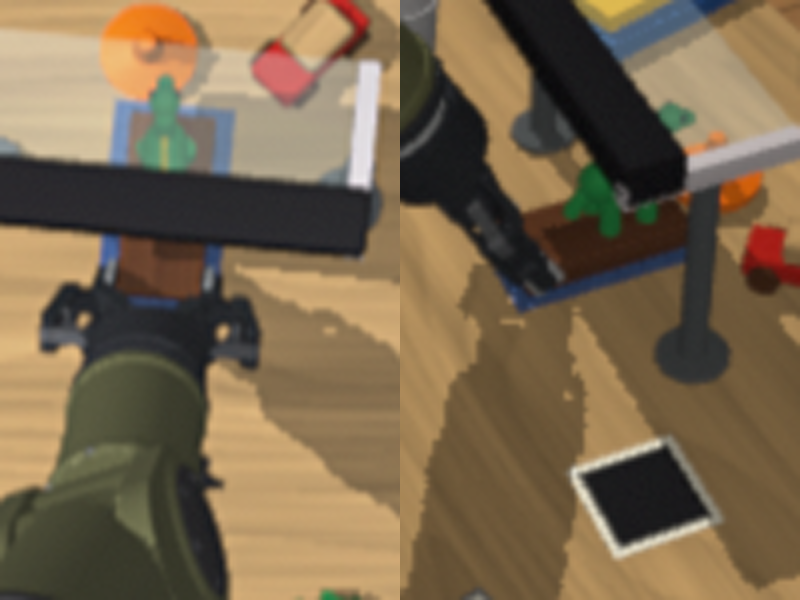

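carry_out([
  [0,0,0,0,0,0,0.3],
  [0,0,0,0,0,0,0.2],
  [0,0,0,0,0,0,0.2],
  [0,0,-0.5,0,0,0,0.2],
  [0,0,-2,0,0,0,0.2],
  [0,0,-5,0,0,0,0.1],
  [0,0,-9,0,0,0,0],
  [0,0,-13,0,0,0,0],
  [0,0,-17,0,0,0,0],
  [0,0,-17,0,0,0,0],
])

```text
clock: 16.02
tool_pos: [0.5602, 0.0252, 0.1398]
tool_rot: [3.137, 0.547, 3.077]
force: [-0.5, 0.2, -0.2]
opening: 1.001
grip_force: 0.0
```

```bash
cat > fb.py <<'E'
from now import *
t=np.array([.482,-.2264,.12])
best=[]
for y in(11.8,-78.2,101.8,191.8):
    for a,e in ik(t,rot(y),[np.array([.3,.45,.1,1.9,0,.8,s]) for s in(-1.2,0,1.2)]): 
        if e[0]<1: print(y,a.round(2),np.round(e,2))
E
python3 fb.py
python3 - <<'E'
from h import *
T=bot.grab_frame("top");S=bot.grab_frame("side");img=T["img"]
h=cv2.cvtColor(img,cv2.COLOR_BGR2HSV)
b=np.zeros((600,800,3),np.uint8)
b[:,:400]=cv2.resize(img[150:300,255:355],(400,600),interpolation=cv2.INTER_CUBIC);b[:,400:]=cv2.resize(S["img"][190:340,290:390],(400,600),interpolation=cv2.INTER_CUBIC);cv2.imwrite("pics/g3.png",b)
E
```

```text
[-0.601  0.416  0.614  2.318  4.263  0.175 -2.888] [-0.28 -0.22  0.29  0.14  0.32 -0.    0.  ] [0.56017449 0.02519558 0.13979729] [-0.5  0.2 -0.2] 1.0010099010746005 16.025
11.8 [ 0.39  0.48  0.    1.9  -0.    0.76 -0.97] [0. 0.]
11.8 [ 0.16  0.51  0.35  1.9  -0.24  0.78 -0.72] [0. 0.]
11.8 [-0.07  0.59  0.73  1.9  -0.51  0.85 -0.44] [0. 0.]
-78.2 [ 0.08  0.53  0.47  1.9  -0.32  0.79 -2.21] [0. 0.]
-78.2 [-0.13  0.62  0.84  1.9  -0.6   0.89 -1.92] [0. 0.]
-78.2 [ 1.12  0.79 -1.27  1.89  0.84  1.14  2.87] [0. 0.]
101.8 [ 0.7   0.51 -0.45  1.89  0.3   0.8   0.29] [0. 0.]
101.8 [ 0.46  0.48 -0.1   1.9   0.07  0.77  0.53] [0. 0.]
101.8 [ 0.23  0.5   0.24  1.9  -0.17  0.77  0.77] [0. 0.]
191.8 [ 0.77  0.53 -0.56  1.89  0.37  0.83  1.79] [0. 0.]
191.8 [ 0.54  0.49 -0.21  1.9   0.14  0.77  2.03] [0. 0.]
```

View pics/g3.png

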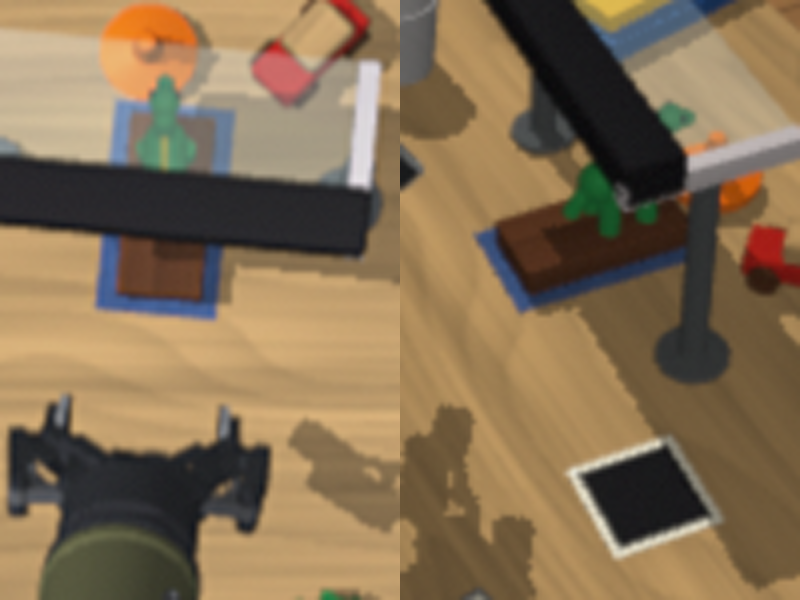

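```bash
cat > fb2.py <<'E'
from now import *
qt=np.array([ .39,.48,0,1.9,0,.76,-.97]); qt,e=near([.482,-.2264,.15],rot(11.8),qt); print(qt.round(2),e)
qB=np.array([-.3,.15,.3,2.3,3.4,.3,-1.8]); qA=np.array([.2,.12,.05,2.2,0,.4,-1.1])
li=lambda a,b,n:[a+(b-a)*t for t in np.linspace(0,1,n+1)][1:]
qs=[q]+li(q,qB,8)+li(qB,qA,20)+li(qA,qt,10)
F=[fk(x) for x in qs]
for f in F[::3]: m=f[1].as_matrix(); print(f[0].round(3),"ax",m[:,2].round(2))
C=[0,8,18,28,38]
for c,d in zip(C,C[1:]):
    p,r=pose() if c==0 else F[c]
    print([[*(r.inv().apply(f[0]-p)*100).round(1).tolist(),*(r.inv()*f[1]).as_rotvec(degrees=True).round(0).tolist(),0] for f in F[c+1:d+1]])
E
python3 fb2.py
```

```text
[-0.6    0.417  0.612  2.318  4.258  0.175 -2.887] [ 0.03  0.05 -0.05 -0.04 -0.06  0.01 -0.02] [0.56058047 0.02544611 0.13939009] [1.  0.4 0.2] 1.002083519908117 16.125
[ 0.39  0.45  0.    1.86 -0.    0.84 -0.97] (np.float64(3.0844555882675524e-06), np.float64(1.7879804402613728e-06))
[0.561 0.025 0.139] ax [ 0.52 -0.03 -0.85]
[0.592 0.035 0.198] ax [ 0.64  0.05 -0.77]
[0.618 0.025 0.272] ax [ 0.76  0.07 -0.64]
[ 0.635 -0.016  0.334] ax [ 0.85 -0.   -0.53]
[ 0.633 -0.097  0.344] ax [ 0.83 -0.19 -0.52]
[ 0.606 -0.168  0.335] ax [ 0.75 -0.35 -0.56]
[ 0.562 -0.216  0.309] ax [ 0.63 -0.44 -0.64]
[ 0.515 -0.228  0.275] ax [ 0.5  -0.43 -0.75]
[ 0.481 -0.207  0.244] ax [ 0.4  -0.33 -0.85]
[ 0.471 -0.163  0.23 ] ax [ 0.38 -0.17 -0.91]
[ 0.48  -0.163  0.214] ax [ 0.32 -0.1  -0.94]
[ 0.484 -0.187  0.19 ] ax [ 0.2  -0.07 -0.98]
[ 0.484 -0.211  0.166] ax [ 0.08 -0.03 -1.  ]
[[-1.8, 0.6, -1.0, -2.0, -3.0, -1.0, 0], [-3.7, 1.0, -2.1, -4.0, -5.0, -1.0, 0], [-5.7, 1.1, -3.4, -5.0, -8.0, -2.0, 0], [-7.7, 1.1, -4.9, -6.0, -12.0, -3.0, 0], [-9.8, 0.9, -6.5, -6.0, -15.0, -4.0, 0], [-11.8, 0.4, -8.3, -6.
[... 596 characters left out ...]
 [-0.5, -6.0, -0.2, 10.0, -0.0, 23.0, 0], [0.1, -7.6, -0.5, 13.0, -0.0, 31.0, 0], [1.0, -9.1, -0.9, 16.0, 0.0, 39.0, 0], [2.1, -10.1, -1.3, 19.0, 1.0, 47.0, 0], [3.5, -10.9, -1.8, 22.0, 2.0, 55.0, 0], [5.0, -11.2, -2.3, 25.0, 3.0, 63.0, 0], [6.5, -11.1, -2.9, 27.0, 4.0, 71.0, 0], [8.1, -10.5, -3.4, 30.0, 6.0, 79.0, 0]]
[[-0.2, 0.7, 0.9, 1.0, -2.0, -0.0, 0], [-0.5, 1.3, 1.8, 2.0, -5.0, 0.0, 0], [-0.9, 2.0, 2.7, 3.0, -7.0, 0.0, 0], [-1.2, 2.7, 3.6, 4.0, -9.0, 0.0, 0], [-1.6, 3.3, 4.5, 5.0, -11.0, 0.0, 0], [-2.1, 3.9, 5.3, 6.0, -13.0, 0.0, 0], [-2.6, 4.5, 6.1, 7.0, -15.0, 0.0, 0], [-3.1, 5.1, 6.9, 8.0, -18.0, 1.0, 0], [-3.6, 5.7, 7.7, 10.0, -20.0, 1.0, 0], [-4.2, 6.3, 8.4, 11.0, -21.0, 1.0, 0]]
```

carry_out([
  [-1.8,0.6,-0.5,-2,-3,-1,0],
  [-3.7,1,-1.6,-4,-5,-1,0],
  [-5.7,1.1,-2.9,-5,-8,-2,0],
  [-7.7,1.1,-4.4,-6,-12,-3,0],
  [-9.8,0.9,-6,-6,-15,-4,0],
  [-11.8,0.4,-7.8,-6,-18,-5,0],
  [-13.8,-0.2,-9.5,-6,-22,-6,0],
  [-15.6,-1.1,-11.5,-5,-25,-7,0],
])

```text
clock: 17.12
tool_pos: [0.6349, 0.0078, 0.3178]
tool_rot: [-3.114, 0.983, -3.038]
force: [0.7, -0.8, -0.2]
opening: 1.0
grip_force: 0.0
```

carry_out([
  [-0.8,-2.6,-0.1,3,-1,8,0],
  [-1.3,-5.3,-0.3,7,-2,16,0],
  [-1.4,-8,-0.7,10,-4,23,0],
  [-1.2,-10.6,-1.2,13,-5,31,0],
  [-0.6,-13.1,-1.8,17,-6,39,0],
  [0.3,-15.5,-2.6,20,-7,47,0],
  [1.5,-17.6,-3.3,23,-7,55,0],
  [2.9,-19.3,-4.2,27,-8,62,0],
  [4.6,-20.8,-5,30,-9,70,0],
  [6.4,-21.9,-5.9,33,-9,78,0],
])

```text
clock: 18.38
tool_pos: [0.5651, -0.2197, 0.285]
tool_rot: [2.348, 0.454, 1.381]
force: [-0.3, 0.1, -0.0]
opening: 1.002
grip_force: 0.0
```

```bash
python3 now.py
```

```text
[-0.702  0.324  1.076  2.305  3.115  0.175 -2.888] [ 0.55 -0.03 -0.48  0.22 -0.98 -0.   -0.  ] [ 0.56509895 -0.21970351  0.2850239 ] [-0.3  0.1 -0. ] 1.0020719559174058 18.375
```

```bash
cat > fb3.py <<'E'
from now import *
qt,e=near([.482,-.2264,.15],rot(11.8),np.array([ .39,.48,0,1.9,0,.76,-.97]))
qM=np.array([-.4,.2,.7,2.0,1.7,.7,-2.3])
li=lambda a,b,n:[a+(b-a)*t for t in np.linspace(0,1,n+1)][1:]
qs=[q]+li(q,qM,10)+li(qM,qt,20)
F=[fk(x) for x in qs]
for f in F[::3]: m=f[1].as_matrix(); print(f[0].round(3),"ax",m[:,2].round(2))
C=[0,10,20,30]
for c,d in zip(C,C[1:]):
    p,r=pose() if c==0 else F[c]
    print([[*(r.inv().apply(f[0]-p)*100).round(1).tolist(),*(r.inv()*f[1]).as_rotvec(degrees=True).round(0).tolist(),0] for f in F[c+1:d+1]])
E
python3 fb3.py
```

```text
[-0.702  0.324  1.076  2.305  3.115  0.175 -2.888] [ 0.55 -0.03 -0.48  0.22 -0.98 -0.   -0.  ] [ 0.56509895 -0.21970351  0.2850239 ] [-0.3  0.1 -0. ] 1.0020719559174058 18.375
[ 0.565 -0.22   0.285] ax [ 0.64 -0.44 -0.63]
[ 0.624 -0.261  0.377] ax [ 0.74 -0.52 -0.44]
[ 0.629 -0.324  0.46 ] ax [ 0.69 -0.67 -0.28]
[ 0.587 -0.385  0.505] ax [ 0.53 -0.81 -0.24]
[ 0.547 -0.409  0.468] ax [ 0.38 -0.85 -0.36]
[ 0.519 -0.412  0.404] ax [ 0.25 -0.83 -0.5 ]
[ 0.493 -0.4    0.337] ax [ 0.14 -0.75 -0.65]
[ 0.474 -0.373  0.273] ax [ 0.04 -0.62 -0.79]
[ 0.464 -0.332  0.217] ax [-0.01 -0.44 -0.9 ]
[ 0.466 -0.281  0.175] ax [-0.03 -0.23 -0.97]
[ 0.482 -0.226  0.15 ] ax [ 0. -0. -1.]
[[-1.8, 3.6, 0.2, -4.0, -2.0, 5.0, 0], [-4.0, 6.8, 0.1, -8.0, -4.0, 10.0, 0], [-6.7, 9.6, -0.2, -11.0, -7.0, 16.0, 0], [-9.6, 11.7, -0.8, -14.0, -10.0, 21.0, 0], [-12.7, 13.3, -1.5, -17.0, -13.0, 26.0, 0], [-15.8, 14.1, -2.4, -18.0, -16.0, 32.0, 0], [-18.8, 14.3, -3.3, -19.0, -20.0, 37.0, 0], [-21.5, 13.9, -4.3, -20.0, -23.0, 43.0, 0], [-23.8, 12.8, -5.3, -19.0, -27.0, 48.0, 0], [-25.6, 11.3, -6.2, -18.0, -30.0, 54.0, 0]]
[[-1.4, -1.7, 0.6, 2.0, -3.0, -0.0, 0], [-2.7, -3.5, 1.0, 5.0, -5.0, -1.0, 0], [-4.0, -5.5, 1.4, 8.0, -8.0, -1.0, 0], [-5.2, -7.5, 1.6, 11.0, -10.0, -1.0, 0], [-6.3, -9.6, 1.7, 14.0, -12.0, -2.0, 0], [-7.3, -11.8, 1.7, 17.0, -14.0, -2.0, 0], [-8.2, -14.1, 1.6, 20.0, -16.0, -2.0, 0], [-8.9, -16.4, 1.3, 24.0, -17.0, -2.0, 0], [-9.6, -18.7, 0.9, 28.0, -19.0, -2.0, 0], [-10.1, -21.0, 0.4, 32.0, -20.0, -2.0, 0]]
[[-0.2, -2.3, 0.8, 4.0, -1.0, -0.0, 0], [-0.3, -4.5, 1.4, 8.0, -1.0, -0.0, 0], [-0.3, -6.8, 1.8, 12.0, -2.0, -1.0, 0], [-0.1, -9.1, 2.1, 16.0, -2.0, -1.0, 0], [0.3, -11.3, 2.2, 21.0, -2.0, -1.0, 0], [0.7, -13.5, 2.2, 25.0, -1.0, -1.0, 0], [1.4, -15.6, 1.9, 29.0, -0.0, -1.0, 0], [2.1, -17.5, 1.5, 33.0, 1.0, -0.0, 0], [3.1, -19.3, 0.9, 38.0, 2.0, -0.0, 0], [4.1, -20.9, 0.2, 42.0, 4.0, 0.0, 0]]
```

carry_out([
  [-1.8,3.6,0.2,-4,-2,5,0],
  [-4,6.8,0.1,-8,-4,10,0],
  [-6.7,9.6,-0.2,-11,-7,16,0],
  [-9.6,11.7,-0.8,-14,-10,21,0],
  [-12.7,13.3,-1.5,-17,-13,26,0],
  [-15.8,14.1,-2.4,-18,-16,32,0],
  [-18.8,14.3,-3.3,-19,-20,37,0],
  [-21.5,13.9,-4.3,-20,-23,43,0],
  [-23.8,12.8,-5.3,-19,-27,48,0],
  [-25.6,11.3,-6.2,-18,-30,54,0],
])

```text
clock: 19.62
tool_pos: [0.5707, -0.3961, 0.5093]
tool_rot: [1.833, -0.133, 0.479]
force: [0.1, -1.1, 0.5]
opening: 1.006
grip_force: 0.0
```

```bash
python3 fb3.py | sed -n '1p'
```

```text
[-0.774  0.407  1.34   2.01   1.783  0.351 -2.479] [-0.   -0.1  -0.   -0.21 -2.19  0.23  1.52] [ 0.57070264 -0.39611334  0.50927142] [ 0.1 -1.1  0.5] 1.00552931938931 19.625
```

```bash
cat > fb4.py <<'E'
from now import *
qt,e=near([.482,-.2264,.15],rot(11.8),np.array([ .39,.48,0,1.9,0,.76,-.97]))
li=lambda a,b,n:[a+(b-a)*t for t in np.linspace(0,1,n+1)][1:]
F=[fk(x) for x in [q]+li(q,qt,16)]
for f in F[::3]: m=f[1].as_matrix(); print(f[0].round(3),"ax",m[:,2].round(2))
C=[0,8,16]
for c,d in zip(C,C[1:]):
    p,r=pose() if c==0 else F[c]
    print([[*(r.inv().apply(f[0]-p)*100).round(1).tolist(),*(r.inv()*f[1]).as_rotvec(degrees=True).round(0).tolist(),0] for f in F[c+1:d+1]])
E
python3 fb4.py
```

```text
[-0.774  0.407  1.34   2.01   1.783  0.351 -2.479] [-0.   -0.1  -0.   -0.21 -2.19  0.23  1.52] [ 0.57070264 -0.39611334  0.50927142] [ 0.1 -1.1  0.5] 1.00552931938931 19.625
[ 0.571 -0.396  0.509] ax [ 0.48 -0.84 -0.26]
[ 0.552 -0.426  0.44 ] ax [ 0.34 -0.86 -0.37]
[ 0.522 -0.434  0.356] ax [ 0.19 -0.82 -0.54]
[ 0.491 -0.41   0.267] ax [ 0.06 -0.68 -0.73]
[ 0.472 -0.35   0.193] ax [-0.02 -0.44 -0.9 ]
[ 0.475 -0.26   0.152] ax [-0.02 -0.12 -0.99]
[[-1.2, -1.7, 1.3, 2.0, -3.0, 0.0, 0], [-2.5, -3.6, 2.4, 4.0, -6.0, 0.0, 0], [-3.9, -5.7, 3.3, 6.0, -8.0, 0.0, 0], [-5.4, -8.2, 4.1, 9.0, -11.0, 0.0, 0], [-6.8, -10.8, 4.6, 12.0, -14.0, 1.0, 0], [-8.1, -13.6, 4.8, 16.0, -16.0, 1.0, 0], [-9.2, -16.6, 4.8, 21.0, -19.0, 1.0, 0], [-10.2, -19.7, 4.4, 25.0, -21.0, 1.0, 0]]
[[-0.7, -3.1, 0.9, 5.0, -2.0, -0.0, 0], [-1.2, -6.3, 1.5, 11.0, -3.0, -0.0, 0], [-1.5, -9.5, 1.6, 16.0, -4.0, -1.0, 0], [-1.5, -12.8, 1.3, 23.0, -4.0, -1.0, 0], [-1.2, -16.0, 0.4, 29.0, -3.0, -2.0, 0], [-0.6, -18.9, -0.9, 35.0, -2.0, -2.0, 0], [0.2, -21.6, -2.7, 42.0, -0.0, -2.0, 0], [1.4, -24.0, -4.9, 48.0, 2.0, -2.0, 0]]
```

carry_out([
  [-1.2,-1.7,1.3,2,-3,0,0],
  [-2.5,-3.6,2.4,4,-6,0,0],
  [-3.9,-5.7,3.3,6,-8,0,0],
  [-5.4,-8.2,4.1,9,-11,0,0],
  [-6.8,-10.8,4.6,12,-14,1,0],
  [-8.1,-13.6,4.8,16,-16,1,0],
  [-9.2,-16.6,4.8,21,-19,1,0],
  [-10.2,-19.7,4.4,25,-21,1,0],
])

```text
clock: 20.62
tool_pos: [0.5006, -0.4238, 0.2964]
tool_rot: [2.292, 0.024, 0.15]
force: [0.5, 0.1, -0.4]
opening: 0.999
grip_force: 0.0
```

carry_out([
  [-0.7,-3.1,0.9,5,-2,0,0],
  [-1.2,-6.3,1.5,11,-3,0,0],
  [-1.5,-9.5,1.6,16,-4,-1,0],
  [-1.5,-12.8,1.3,23,-4,-1,0],
  [-1.2,-16,0.4,29,-3,-2,0],
  [-0.6,-18.9,-0.9,35,-2,-2,0],
  [0.2,-21.6,-2.7,42,0,-2,0],
  [1.4,-24,-4.9,48,2,-2,0],
  [1.4,-24,-4.9,48,2,-2,0],
])

```text
clock: 21.75
tool_pos: [0.4808, -0.2306, 0.1483]
tool_rot: [3.126, 0.009, 0.193]
force: [0.5, 0.3, 0.3]
opening: 1.001
grip_force: 0.0
```

Run:
```python
from now import *
rel([.482,-.2264,.15],11.8);rel([.482,-.2264,.04],11.8);rel([.482,-.2264,.005],11.8)
# re-measure tile in top view
T=bot.grab_frame("top")
m=mask(T,(0,0,0),(180,70,255),(370,265,412,305));
```

```text
[ 0.311  0.45   0.114  1.865 -0.043  0.828 -0.934] [-0.04  0.    0.05  0.01  0.06 -0.02 -0.03] [ 0.48082324 -0.23055676  0.14831163] [0.5 0.3 0.3] 1.0013915067342947 21.75
[ 0.482  -0.2264  0.15  ] 11.8 0 -> [0.19, -0.38, -0.18] [0.9, 0.5, -0.7]
[ 0.482  -0.2264  0.04  ] 11.8 0 -> [0.29, -0.55, 10.82] [0.9, 0.5, -0.7]
[ 0.482  -0.2264  0.005 ] 11.8 0 -> [0.32, -0.61, 14.32] [0.9, 0.5, -0.7]
```

carry_out([
  [0.2,-0.4,2,0.9,0.5,-0.7,0],
  [0.2,-0.4,5,0.9,0.5,-0.7,0],
  [0.3,-0.5,8,0.9,0.5,-0.7,0],
  [0.3,-0.6,11,0.9,0.5,-0.7,0],
  [0.3,-0.6,13,0.9,0.5,-0.7,0],
  [0.3,-0.6,14,0.9,0.5,-0.7,0],
  [0.3,-0.6,14.3,0.9,0.5,-0.7,0],
  [0.3,-0.6,14.3,0.9,0.5,-0.7,0.2],
])

```text
clock: 22.8
tool_pos: [0.4809, -0.2257, 0.0051]
tool_rot: [-3.141, 0.002, 0.208]
force: [0.1, 0.2, 0.2]
opening: 0.813
grip_force: 0.0
```

carry_out([
  [0,0,0,0,0,0,0.3],
  [0,0,0,0,0,0,0.4],
  [0,0,0,0,0,0,0.45],
  [0,0,0,0,0,0,0.5],
  [0,0,0,0,0,0,0.6],
  [0,0,0,0,0,0,0.6],
], force=30)

```text
clock: 23.55
tool_pos: [0.4807, -0.2255, 0.0051]
tool_rot: [-3.141, 0.003, 0.208]
force: [-0.8, -0.2, 5.0]
opening: 0.526
grip_force: 30.5
```

```bash
cat > sl2.py <<'E'
from now import *
p0,r0=pose(); print(p0,np.degrees(r0.as_euler("xyz")).round(2))
y0=11.8; p1=np.array([.616,-.180,p0[2]]); y1=-4.1
u=np.linspace(0,1,18); s=u*u*(3-2*u)
P=[(p0+(p1-p0)*t, R.from_euler("z",(y1-y0)*t,degrees=True)*r0) for t in s]
a=q
for k in(8,17): a,e=near(*P[k],a); print(a.round(2),np.round(e,2))
for c,d in((0,9),(9,17)):
    p,r=P[c]; print([[*(r.inv().apply(x-p)*100).round(2).tolist(),*(r.inv()*o).as_rotvec(degrees=True).round(1).tolist(),.6] for x,o in P[c+1:d+1]])
E
python3 sl2.py
```

```text
[ 0.347  0.659  0.07   1.999 -0.089  0.49  -0.882] [ 0. -0.  0. -0.  0. -0.  0.] [ 0.48071629 -0.22552411  0.00506327] [-0.8 -0.2  5. ] 0.5264158126961211 23.55
[ 0.48071629 -0.22552411  0.00506327] [-1.7994e+02  1.5000e-01  1.1910e+01]
[ 0.25  0.71  0.12  1.87 -0.14  0.58 -1.04] [0. 0.]
[ 0.15  0.78  0.17  1.69 -0.19  0.69 -1.23] [0. 0.]
[[0.14, -0.02, -0.0, 0.0, 0.0, 0.2, 0.6], [0.54, -0.06, -0.0, 0.0, 0.0, 0.6, 0.6], [1.17, -0.14, -0.0, 0.0, 0.0, 1.3, 0.6], [1.99, -0.23, -0.0, 0.0, 0.0, 2.2, 0.6], [2.96, -0.35, -0.01, 0.0, 0.0, 3.3, 0.6], [4.05, -0.48, -0.01, 0.0, 0.0, 4.5, 0.6], [5.23, -0.61, -0.01, 0.0, 0.0, 5.9, 0.6], [6.46, -0.76, -0.02, 0.0, 0.0, 7.2, 0.6], [7.71, -0.9, -0.02, 0.0, 0.0, 8.7, 0.6]]
[[1.2, -0.33, -0.0, 0.0, 0.0, 1.4, 0.6], [2.34, -0.64, -0.01, 0.0, 0.0, 2.7, 0.6], [3.4, -0.93, -0.01, 0.0, 0.0, 3.9, 0.6], [4.35, -1.19, -0.01, 0.0, 0.0, 5.0, 0.6], [5.14, -1.41, -0.01, 0.0, 0.0, 5.9, 0.6], [5.75, -1.58, -0.01, 0.0, 0.0, 6.6, 0.6], [6.14, -1.68, -0.01, 0.0, 0.0, 7.1, 0.6], [6.28, -1.72, -0.01, 0.0, 0.0, 7.2, 0.6]]
```

carry_out([
  [0.14,-0.02,0,0,0,0.2,0.6],
  [0.54,-0.06,0,0,0,0.6,0.6],
  [1.17,-0.14,0,0,0,1.3,0.6],
  [1.99,-0.23,0,0,0,2.2,0.6],
  [2.96,-0.35,0,0,0,3.3,0.6],
  [4.05,-0.48,0,0,0,4.5,0.6],
  [5.23,-0.61,0,0,0,5.9,0.6],
  [6.46,-0.76,0,0,0,7.2,0.6],
  [7.71,-0.9,0,0,0,8.7,0.6],
])

```text
clock: 24.68
tool_pos: [0.5533, -0.2015, 0.0051]
tool_rot: [-3.141, 0.005, 0.054]
force: [-3.9, -1.5, 9.2]
opening: 0.527
grip_force: 30.9
```

carry_out([
  [1.2,-0.33,0,0,0,1.4,0.6],
  [2.34,-0.64,0,0,0,2.7,0.6],
  [3.4,-0.93,0,0,0,3.9,0.6],
  [4.35,-1.19,0,0,0,5,0.6],
  [5.14,-1.41,0,0,0,5.9,0.6],
  [5.75,-1.58,0,0,0,6.6,0.6],
  [6.1,-1.68,0,0,0,7.1,0.6],
  [6.2,-1.72,0,0,0,7.2,0.6],
  [6.2,-1.72,0,0,0,7.2,0.6],
  [6.2,-1.72,0,0,0,7.2,0.6],
])

```text
clock: 25.92
tool_pos: [0.6145, -0.181, 0.0051]
tool_rot: [3.141, 0.004, -0.07]
force: [-3.5, -1.4, 9.0]
opening: 0.528
grip_force: 30.9
```

```bash
python3 now.py
```

```text
[ 0.142  0.775  0.18   1.695 -0.195  0.692 -1.219] [-0. -0.  0.  0. -0. -0. -0.] [ 0.61450956 -0.18102904  0.00509795] [-3.5 -1.4  9. ] 0.5276915330533007 25.925
```

carry_out([
  [0,0,0,0,0,0,0.4],
  [0,0,0,0,0,0,0.2],
  [0,0,0,0,0,0,0.2],
  [0,0,-1,0,0,0,0.2],
  [0,0,-4,0,0,0,0.2],
  [0,0,-9,0,0,0,0.1],
  [0,0,-14,0,0,0,0],
  [-3,0,-19,0,0,0,0],
  [-8,-2,-20,0,0,0,0],
  [-12,-6,-20,0,0,0,0],
])

```text
clock: 27.18
tool_pos: [0.4989, -0.1131, 0.2065]
tool_rot: [3.141, 0.0, -0.073]
force: [0.4, 0.9, -0.3]
opening: 0.999
grip_force: 0.0
```

```bash
python3 now.py;  python3 - <<'E'
from h import *
b=np.zeros((600,800,3),np.uint8)
T=bot.grab_frame("top")["img"];S=bot.grab_frame("side")["img"]
b[:,:480]=cv2.resize(T[150:300,265:385],(480,600),interpolation=cv2.INTER_CUBIC);b[:,480:]=cv2.resize(S[195:345,310:390],(320,600),interpolation=cv2.INTER_CUBIC);cv2.imwrite("pics/g4.png",b)
E
```

```text
[-0.003  0.362  0.248  1.837 -0.106  0.956 -1.353] [-0.63 -0.54 -0.04  0.93  0.1  -0.39 -0.59] [ 0.49893212 -0.11312491  0.2065378 ] [ 0.4  0.9 -0.3] 0.9989181221557294 27.175
```

View pics/g4.png

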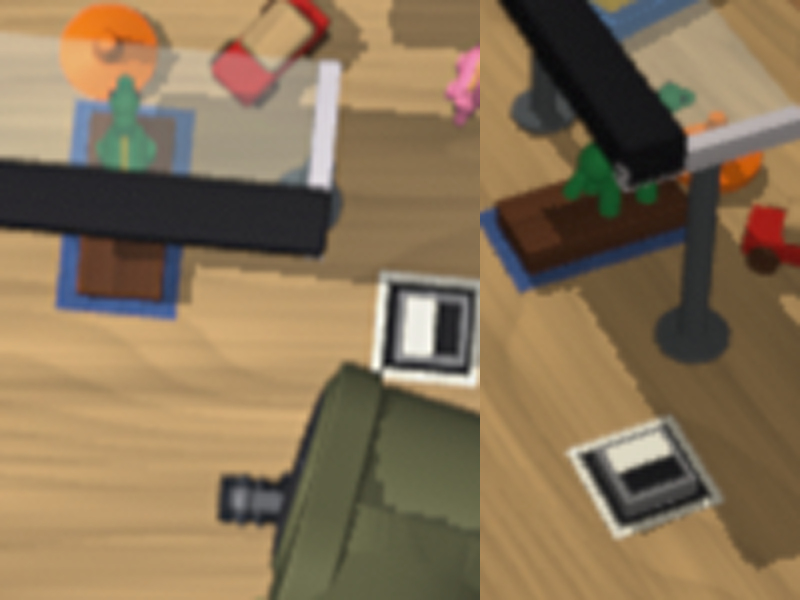

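Run:
```python
from h import *
T=bot.grab_frame("top");g=cv2.cvtColor(T["img"],cv2.COLOR_BGR2GRAY)
print("row",g[232,356:392].tolist());print("col@371",g[214:252,370].tolist());print("col@364",g[214:252,364].tolist())
print(proj(T,[.616,-.180,0]))
```

```text
row [164, 165, 195, 234, 208, 103, 29, 60, 112, 155, 221, 236, 235, 234, 234, 238, 236, 146, 52, 32, 39, 38, 37, 62, 112, 119, 74, 116, 161, 143, 151, 156, 157, 158, 159, 160]
col@371 [112, 113, 109, 109, 133, 158, 132, 73, 59, 119, 176, 228, 236, 235, 234, 234, 234, 234, 234, 234, 234, 235, 236, 236, 216, 160, 97, 45, 110, 218, 236, 199, 157, 154, 157, 134, 89, 61]
col@364 [113, 109, 104, 117, 159, 168, 114, 47, 44, 70, 81, 80, 81, 85, 90, 94, 100, 107, 112, 115, 118, 124, 128, 134, 136, 129, 84, 66, 148, 222, 215, 174, 149, 133, 94, 62, 61, 67]
[371.9740962  231.59580944]
```

```bash
cat > kb.py <<'E'
from now import *
p0,r0=pose(); y0=np.degrees(r0.as_euler("xyz")[2]); print(y0)
K=[(0,p0,y0),(.5,np.array([.49,.14,.21]),y0+92),(1,np.array([.433,.3642,.17]),180.8)]
P=[]
for t in np.linspace(0,1,19):
    i=0 if t<=.5 else 1; a,b=K[i],K[i+1]; u=(t-a[0])/.5; P.append((a[1]*(1-u)+b[1]*u, rot(a[2]*(1-u)+b[2]*u)))
a=q
for k in(9,14,18): a,e=near(*P[k],a); print(a.round(2),np.round(e,2))
for c,d in((0,9),(9,18)):
    p,r=P[c]; print([[*(r.inv().apply(x-p)*100).round(1).tolist(),*(r.inv()*o).as_rotvec(degrees=True).round(1).tolist(),0] for x,o in P[c+1:d+1]])
E
python3 kb.py
```

```text
[-0.005  0.362  0.245  1.838 -0.107  0.957 -1.351] [ 0.03  0.04  0.02 -0.07  0.01 -0.01  0.02] [ 0.49861023 -0.10969995  0.20567275] [0.2 0.1 1.1] 1.0008845652151659 27.325
-3.8135861829953495
[-0.18  0.35 -0.21  1.83  0.09  0.97 -0.45] [0. 0.]
[-0.25  0.42 -0.46  1.82  0.22  0.95  0.06] [0. 0.]
[-0.33  0.53 -0.64  1.75  0.36  0.99  0.48] [0. 0.]
[[-0.3, -2.8, -0.0, 0.0, 0.0, -10.2, 0], [-0.6, -5.5, -0.1, 0.0, 0.0, -20.4, 0], [-0.8, -8.3, -0.1, 0.0, 0.0, -30.7, 0], [-1.1, -11.0, -0.2, 0.0, 0.0, -40.9, 0], [-1.4, -13.8, -0.2, 0.0, 0.0, -51.1, 0], [-1.7, -16.6, -0.3, 0.0, 0.0, -61.3, 0], [-2.0, -19.3, -0.3, 0.0, 0.0, -71.6, 0], [-2.2, -22.1, -0.4, 0.0, 0.0, -81.8, 0], [-2.5, -24.9, -0.4, 0.0, 0.0, -92.0, 0]]
[[2.5, -0.7, 0.4, 0.0, 0.0, -10.3, 0], [4.9, -1.4, 0.9, 0.0, 0.0, -20.6, 0], [7.4, -2.1, 1.3, -0.0, 0.0, -30.9, 0], [9.9, -2.8, 1.8, 0.0, 0.0, -41.2, 0], [12.3, -3.6, 2.2, -0.0, 0.0, -51.5, 0], [14.8, -4.3, 2.7, 0.0, 0.0, -61.7, 0], [17.3, -5.0, 3.1, 0.0, 0.0, -72.0, 0], [19.8, -5.7, 3.6, 0.0, 0.0, -82.3, 0], [22.2, -6.4, 4.0, -0.0, 0.0, -92.6, 0]]
```

carry_out([
  [-0.3,-2.8,0,0,0,-10.2,0],
  [-0.6,-5.5,0,0,0,-20.4,0],
  [-0.8,-8.3,0,0,0,-30.6,0],
  [-1.1,-11,0,0,0,-40.8,0],
  [-1.4,-13.8,0,0,0,-51,0],
  [-1.7,-16.6,0,0,0,-61.2,0],
  [-2,-19.3,0,0,0,-71.5,0],
  [-2.2,-22.1,0,0,0,-82,0],
  [-2.5,-24.9,0,0,0,-92,0],
])

```text
clock: 28.45
tool_pos: [0.4937, 0.1386, 0.2052]
tool_rot: [-3.139, -0.001, 1.541]
force: [-0.8, -0.4, -0.0]
opening: 1.004
grip_force: 0.0
```

carry_out([
  [2.5,-0.7,0.4,0,0,-10.3,0],
  [4.9,-1.4,0.9,0,0,-20.6,0],
  [7.4,-2.1,1.3,0,0,-30.9,0],
  [9.9,-2.8,1.8,0,0,-41.2,0],
  [12.3,-3.6,2.2,0,0,-51.5,0],
  [14.8,-4.3,2.7,0,0,-61.7,0],
  [17.3,-5,3.1,0,0,-72,0],
  [19.8,-5.7,3.6,0,0,-82.3,0],
  [22.2,-6.4,4,0,0,-92.6,0],
  [22.2,-6.4,4,0,0,-92.6,0],
])

```text
clock: 29.7
tool_pos: [0.4362, 0.364, 0.165]
tool_rot: [3.139, -0.004, -3.129]
force: [0.6, 0.2, -1.1]
opening: 1.001
grip_force: 0.0
```

Run:
```python
from now import *
bot.grab_frame("top");bot.grab_frame("top")
print(np.degrees(pose()[1].as_euler("xyz")));rel([.433,.3642,.10],180.8);rel([.433,.3642,.063],180.8)
```

```text
[-0.329  0.535 -0.634  1.744  0.365  0.985  0.481] [ 0.02 -0.02  0.05  0.02 -0.01  0.   -0.06] [0.43624512 0.3640083  0.16495692] [ 0.6  0.2 -1.1] 1.0012610078659385 29.7
[ 179.98424722   -0.19480996 -179.61221267]
[0.433  0.3642 0.1   ] 180.8 0 -> [0.39, 0.26, 6.5] [0.0, -0.2, -0.4]
[0.433  0.3642 0.063 ] 180.8 0 -> [0.38, 0.26, 10.2] [0.0, -0.2, -0.4]
```

carry_out([
  [0.4,0.26,2,0,-0.2,-0.4,0.2],
  [0.4,0.26,4,0,-0.2,-0.4,0.3],
  [0.4,0.26,6,0,-0.2,-0.4,0.3],
  [0.4,0.26,8,0,-0.2,-0.4,0.3],
  [0.4,0.26,9.5,0,-0.2,-0.4,0.3],
  [0.4,0.26,10.2,0,-0.2,-0.4,0.4],
  [0.4,0.26,10.2,0,-0.2,-0.4,0.6],
])

```text
clock: 30.68
tool_pos: [0.4319, 0.3647, 0.0631]
tool_rot: [3.141, -0.0, -3.125]
force: [-0.0, 0.4, 1.0]
opening: 0.408
grip_force: 0.0
```

carry_out([
  [0,0,0,0,0,0,0.7],
  [0,0,0,0,0,0,0.75],
  [0,0,0,0,0,0,0.8],
  [0,0,0,0,0,0,0.9],
  [0,0,0,0,0,0,0.9],
], force=25)

```text
clock: 31.3
tool_pos: [0.4319, 0.363, 0.0635]
tool_rot: [-3.139, 0.0, -3.125]
force: [-0.2, -5.9, 6.4]
opening: 0.156
grip_force: 26.6
```

```bash
cat > pt.py <<'E'
from now import *
print(bot.sense()["moment"].round(2),np.degrees(pose()[1].as_euler("xyz")).round(2))
for n,box in(("top",(140,262,185,288)),("side",(205,178,245,215))):
    T=bot.grab_frame(n)
    w=mask(T,(0,0,150),(180,60,255),box); n_,l,st,ce=cv2.connectedComponentsWithStats(w)
    print(n,[(st[i].tolist(),ce[i].round(1).tolist()) for i in range(1,n_) if st[i][4]>2])
    m1=mask(T,(0,120,80),(8,255,255),box)|mask(T,(170,120,80),(180,255,255),box); y,x=np.nonzero(m1)
    if len(x): print(" red",x.mean().round(2),y.mean().round(2),x.min(),x.max(),y.min(),y.max())
E
python3 pt.py
```

```text
[-0.392  0.649 -0.555  1.864  0.48   0.766  0.377] [-0. -0. -0. -0.  0. -0. -0.] [0.43188385 0.36302343 0.06348808] [-0.2 -5.9  6.4] 0.15641208439010648 31.3
[-1.26  0.17 -0.04] [-179.87    0.   -179.05]
top [([142, 268, 1, 5, 5], [142.0, 270.0]), ([152, 275, 3, 9, 21], [153.1, 279.6]), ([181, 285, 4, 3, 7], [182.9, 285.9]), ([152, 287, 10, 1, 10], [156.5, 287.0]), ([176, 286, 3, 2, 4], [177.0, 286.5])]
 red 163.48 270.15 162 165 266 275
side [([210, 190, 5, 8, 27], [212.2, 193.2])]
 red 220.98 204.96 212 233 189 214
```

carry_out([
  [0,-0.15,0,0,0,4,0.9],
  [0,-0.15,0,0,0,12,0.9],
  [0,-0.15,0,0,0,21,0.9],
  [0,-0.15,0,0,0,30,0.9],
  [0,-0.15,0,0,0,39,0.9],
  [0,-0.15,0,0,0,48,0.9],
  [0,-0.15,0,0,0,57,0.9],
  [0,-0.15,0,0,0,66,0.9],
  [0,-0.15,0,0,0,74,0.9],
  [0,-0.15,0,0,0,74,0.9],
])

```text
clock: 32.65
tool_pos: [0.4343, 0.3663, 0.0636]
tool_rot: [3.135, -0.004, 1.866]
force: [8.2, 6.0, -8.2]
opening: 0.161
grip_force: 24.9
```

```bash
python3 pt.py
python3 - <<'E'
from h import *
b=np.zeros((560,800,3),np.uint8)
T=bot.grab_frame("top")["img"];S=bot.grab_frame("side")["img"]
b[:320,:480]=cv2.resize(T[258:298,135:195],(480,320),interpolation=cv2.INTER_CUBIC);b[:,480:]=cv2.resize(S[170:240,205:245],(320,560),interpolation=cv2.INTER_CUBIC);cv2.imwrite("pics/g5.png",b)
E
```

```text
[-0.624  0.603 -0.184  1.865  0.165  0.68  -0.609] [ 0.01 -0.   -0.01  0.    0.01  0.    0.04] [0.43434423 0.36629529 0.06360079] [ 8.2  6.  -8.2] 0.16067140903478783 32.65
[ 1.18 -1.59  0.02] [179.62  -0.25 106.93]
top [([163, 276, 2, 8, 15], [163.5, 279.7]), ([152, 287, 10, 1, 10], [156.5, 287.0])]
 red 163.5 270.0 162 165 266 274
side [([209, 189, 6, 9, 29], [212.0, 193.1]), ([221, 192, 4, 2, 4], [222.5, 192.8])]
 red 221.27 204.69 212 233 189 214
```

View pics/g5.png

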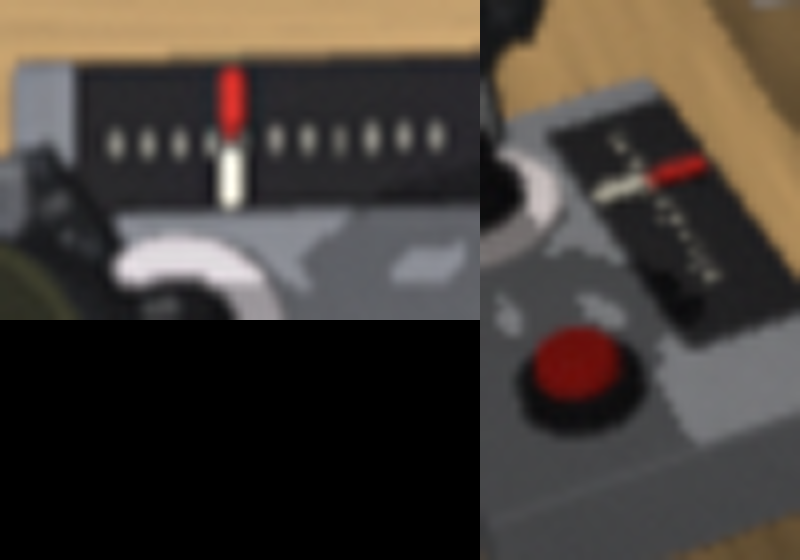

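```bash
cat > pc.py <<'E'
from h import *
fr=[bot.grab_frame("top") for _ in range(3)]
I=np.mean([f["img"].astype(float) for f in fr],0); T=fr[0]
red=np.clip(I[...,2]-I[...,1]-25,0,None); wh=np.clip(I.min(2)-55,0,None)
x=np.arange(158,170)
ct=lambda W,r:[(y,round(float((W[y,158:170]*x).sum()/W[y,158:170].sum()),2),int(W[y,158:170].sum())) for y in r]
a=ct(red,range(266,275));b=ct(wh,range(276,284));print(a);print(b)
for n,c in(("red",a),("wh",b)):
    c=np.array([i for i in c if i[2]>100]); k=np.polyfit(c[:,0],c[:,1],1); u=np.polyval(k,275.3); print(n,k[0].round(3),u.round(2),onz(T,(u,275.3),.046).round(4))
E
python3 pc.py
```

```text
[(266, 163.56, 101), (267, 163.52, 315), (268, 163.54, 380), (269, 163.54, 385), (270, 163.54, 383), (271, 163.54, 386), (272, 163.54, 370), (273, 163.48, 271), (274, 163.34, 152)]
[(276, 163.32, 397), (277, 163.34, 453), (278, 163.4, 467), (279, 163.4, 461), (280, 163.4, 457), (281, 163.4, 461), (282, 163.4, 430), (283, 163.36, 274)]
red -0.017 163.42 [0.496  0.3505 0.046 ]
wh 0.007 163.35 [0.496  0.3507 0.046 ]
```

carry_out([
  [0.05,0.14,0,0,0,0.5,0.9],
  [0.1,0.28,0,0,0,1,0.9],
  [0.1,0.28,0,0,0,1,0.9],
  [0.1,0.28,0,0,0,1,0.9],
])

```text
clock: 33.5
tool_pos: [0.4345, 0.3663, 0.0635]
tool_rot: [3.14, -0.002, 1.851]
force: [3.0, 5.5, -2.1]
opening: 0.16
grip_force: 26.0
```

```bash
python3 pt.py|head -2; python3 pc.py
```

```text
[-0.626  0.605 -0.181  1.86   0.16   0.687 -0.619] [-0. -0. -0.  0.  0.  0. -0.] [0.43447433 0.36634359 0.06352415] [ 3.   5.5 -2.1] 0.1603117254458711 33.5
[ 1.05 -0.53 -0.05] [ 1.7989e+02 -1.4000e-01  1.0605e+02]
[(266, 163.56, 102), (267, 163.52, 315), (268, 163.53, 381), (269, 163.54, 384), (270, 163.54, 382), (271, 163.54, 386), (272, 163.54, 369), (273, 163.48, 271), (274, 163.33, 147)]
[(276, 163.4, 414), (277, 163.45, 389), (278, 163.52, 386), (279, 163.52, 385), (280, 163.53, 381), (281, 163.53, 385), (282, 163.53, 355), (283, 163.52, 208)]
red -0.017 163.42 [0.496  0.3505 0.046 ]
wh 0.015 163.44 [0.496  0.3505 0.046 ]
```

Aligned. I release, rise, and check that the pointer holds.

carry_out([
  [0,0,0,0,0,0,0.8],
  [0,0,0,0,0,0,0.65],
  [0,0,0,0,0,0,0.55],
  [0,0,0,0,0,0,0.5],
  [0,0,-1.5,0,0,0,0.5],
  [0,0,-4,0,0,0,0.5],
  [0,0,-7,0,0,0,0.7],
  [0,0,-8,0,0,0,1],
  [0,0,-8,0,0,0,1],
])

```text
clock: 34.88
tool_pos: [0.4344, 0.3653, 0.144]
tool_rot: [3.14, -0.001, 1.85]
force: [-1.0, -0.1, -0.6]
opening: -0.002
grip_force: 0.0
```

```bash
python3 pt.py|head -2; python3 pc.py
python3 - <<'E'
from h import *
T=bot.grab_frame("top");S=bot.grab_frame("side")
for n,f,b in(("T",T,(190,285,220,312)),("S",S,(205,205,230,225))):
    m=mask(f,(0,120,90),(8,255,255),b)|mask(f,(172,120,90),(180,255,255),b); y,x=np.nonzero(m)
    if len(x): print(n,len(x),x.mean(),y.mean(),x.min(),x.max(),y.min(),y.max(), onz(f,(x.mean(),y.mean()),.06).round(4))
rel([.4376,.2425,.085],106)
E
```

```text
[-0.608  0.502 -0.204  1.779  0.127  0.871 -0.59 ] [-0.    0.03  0.    0.02  0.   -0.01 -0.  ] [0.43439235 0.36534556 0.14400466] [-1.  -0.1 -0.6] -0.0024962552161972903 34.875
[ 0.01 -0.06  0.01] [ 1.7990e+02 -8.0000e-02  1.0601e+02]
[(266, 163.53, 99), (267, 163.52, 312), (268, 163.53, 377), (269, 163.54, 379), (270, 163.54, 378), (271, 163.55, 382), (272, 163.54, 367), (273, 163.47, 268), (274, 163.33, 145)]
[(276, 163.4, 408), (277, 163.43, 388), (278, 163.53, 377), (279, 163.53, 376), (280, 163.53, 376), (281, 163.53, 380), (282, 163.53, 348), (283, 163.53, 204)]
red -0.019 163.41 [0.496  0.3505 0.046 ]
wh 0.017 163.43 [0.496  0.3505 0.046 ]
T 102 203.9313725490196 299.5 199 209 294 305 [0.4372 0.2439 0.06  ]
S 62 216.5 214.40322580645162 212 221 211 218 [0.4401 0.2476 0.06  ]
[0.4376 0.2425 0.085 ] 106 0 -> [-11.87, -3.01, 5.74] [-0.1, -0.0, 0.0]
```

carry_out([
  [-4,-1,0,0,0,0,1],
  [-8,-2,0,0,0,0,1],
  [-11.8,-3,2,0,0,0,1],
  [-11.8,-3,5,0,0,0,1],
  [-11.8,-3,7,0,0,0,1],
  [-11.8,-3,7.7,0,0,0,1],
  [-11.8,-3,7.7,0,0,0,1],
])

```text
clock: 36.1
tool_pos: [0.4375, 0.2433, 0.0659]
tool_rot: [-3.141, -0.0, 1.85]
force: [0.2, -0.9, 2.1]
opening: 0.001
grip_force: 1.0
```

carry_out([
  [0,0,0.3,0,0,0,1],
  [0,0,0.6,0,0,0,1],
  [0,0,0.9,0,0,0,1],
  [0,0,1.1,0,0,0,1],
  [0,0,1.1,0,0,0,1],
  [0,0,1.1,0,0,0,1],
])

```text
clock: 36.85
tool_pos: [0.4384, 0.244, 0.0601]
tool_rot: [3.137, -0.001, 1.85]
force: [-14.4, -7.4, 61.1]
opening: -0.001
grip_force: 30.4
```

carry_out([
  [0,0,-0.5,0,0,0,1],
  [0,0,-1.5,0,0,0,1],
  [0,0,-4,0,0,0,1],
  [0,0,-8,0,0,0,1],
  [0,0,-13,0,0,0,1],
  [0,0,-15,0,0,0,1],
  [0,0,-15,0,0,0,1],
  [0,0,-15,0,0,0,1],
])

```text
clock: 37.85
tool_pos: [0.4375, 0.2432, 0.2042]
tool_rot: [-3.141, -0.001, 1.85]
force: [-0.4, 0.3, -0.7]
opening: 0.002
grip_force: 0.0
```

```bash
python3 pc.py
python3 - <<'E'
from h import *
T=bot.grab_frame("top");cv2.imwrite("pics/end.png",T["img"])
E
```

```text
[(266, 163.55, 101), (267, 163.52, 313), (268, 163.53, 378), (269, 163.54, 383), (270, 163.55, 382), (271, 163.55, 384), (272, 163.54, 369), (273, 163.48, 271), (274, 163.33, 146)]
[(276, 163.39, 413), (277, 163.43, 393), (278, 163.53, 381), (279, 163.53, 379), (280, 163.53, 379), (281, 163.53, 385), (282, 163.52, 356), (283, 163.55, 213)]
red -0.016 163.42 [0.496  0.3505 0.046 ]
wh 0.019 163.42 [0.496  0.3505 0.046 ]
```

View pics/end.png

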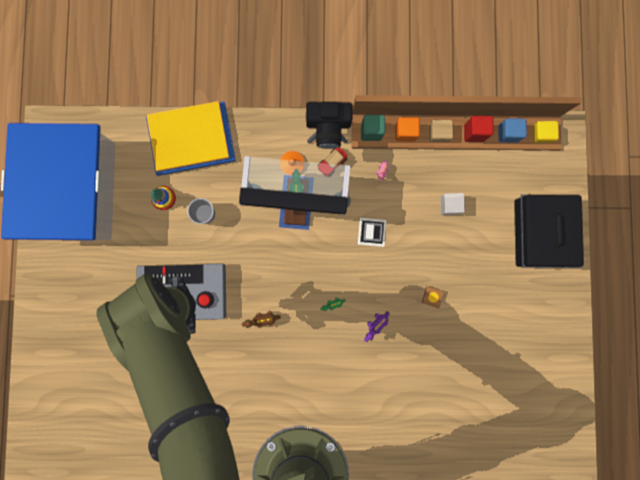

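The final picture shows the slab on the mat at (296,205) with the dinosaur standing. The tile is in the frame at (372,232), the pointer is on the mark at (163,275), and the other toys have not moved.

```bash
python3 -c "
from workcell import bot
print(bot.close_job())"
```

```text
the job is handed in; nothing more can be done
None
```

I finished all four steps in the order asked and handed the job in at about 38 s. The last pictures show the slab on the mat with the dinosaur standing, the tile inside its frame and the pointer on the red mark; the shutter button was pressed its full 6 mm and released, but that press peaked at about 61 N on the closed fingertips, and I don't know whether the 40 N limit covers the fingertips.

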